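# Clamp the LED controller housing with the removable crank

### The arm

A 6-joint arm with a two-finger parallel gripper is mounted at the origin on the work surface. World frame = base frame: x ahead of the robot, y to its left, z up, the work surface at z = 0. Lengths are in m, angles in rad, forces in N, time in s.
With the tool pointing down it reaches from about 0.375 to 0.975 m from the base axis. Payload 3.8 kg.
Tool frame: the origin (TCP) lies midway between the tips of the shut fingers; the grasp point (between the pads) lies bot.grasp_offset behind it (bot.grasp_offset is the distance from the TCP to the grasp point, in m); z points along the fingers, y is the direction in which the jaws open and shut (so a half turn about z gives the same grasp; the last joint's range is limited). The gripper opens to 85 mm and grips with 20 to 120 N. Pads are 22 mm wide; open, the fingers measure 114 mm over their backs; the gripper's body (76 mm by 85 mm) begins 54 mm behind the grasp point. The pads swing forward as they close: fully open they stand 13 mm farther back than shut.
Start: joints at [1.293, 0.264, 1.604, -0, 1.274, -0.037], TCP at [0.161, 0.656, 0.231] pointing down, gripper open.
Joint ranges: [-2.63, 2.63], [-0.94, 2.18], [0.31, 2.57], [-1.31, 4.45], [0, 2.66], [-2.55, 2.55]. Speed limits (rad/s): [2.57, 2.57, 3.14, 3.14, 3.14, 3.14].

### API

Orientations are given as a rotation vector (axis times angle).
In Python, from workcell import read_state, viewer, job, bot gives the robot as it stands.
- The arm moves only by the shell command python3 -m crank 'ROWS' [FORCE]. ROWS is text: rows parted by semicolons, each of 7 numbers parted by spaces: the shift along the tool's x, y, z in mm, then the turn, a rotation vector about the tool's x, y, z in rad, then the closure in counts, from 0 (fully open) to 255 (shut). A call has 1 to 20 rows; each row is the pose to reach, as a shift and turn from the pose commanded when the call began, along the tool's axes at that moment; what a row does not reach only later rows make up. A row lasts 1/8 s, in which the tool goes at most 62.5 mm and 10.7 degrees, less where a joint would pass 70% of its speed; a pose out of reach is approached as far as the arm can. A call with a gripper value outside its range is refused whole. The fingers move at their own pace and stop on an object; FORCE is the grip in N (left out, the last holds). Time passes only in rows, so rows that repeat a pose let the fingers close. It gives the time, the measured TCP pose, the force and the opening at its end, in the units of the state.
- read_state(): the state, without advancing time (a new reading comes with each control period).
- viewer.read_camera(name): name is "scene" or "top" or "wrist"; returns a dict with "pixels" (480x640x3 uint8, red, green, blue), "vertical_fov" (degrees; the focal length in pixels is half the picture's height over the tangent of half this angle, whatever the lens; pixels are square), "cx", "cy" (the principal point, pixels), "view" (4x4, takes a point from world to camera coordinates); the wrist camera has in their place "tool_from_camera" (4x4, takes a point from camera to tool coordinates, whose origin is the TCP and whose axes are the flange's). Camera axes: x right, y up, looking along -z (the intrinsics and any distortion apply to the point x, -y, -z); pixel columns grow to the right and rows downward; lengths in m; the calibration is good to about 2 mm. The wrist camera is an equidistant fisheye: a pixel r from the principal point sees the ray r / f radians off the axis. A picture is of the moment at which its call begins: read the wrist's pose just before it. There is no depth.
- job.finish_job(): hands the job in, once; it reports no verdict.
The state is a dict: "time": time; "q": joint angles; "joint_vel": joint speeds; "joint_torque": joint torques, N m; "tool_pos": TCP position; "tcp_rot": TCP orientation; "wrist_force": force on the tool from outside, world axes, zero at the start; "torque": the same for the moment, N m; "width": opening from 0.0 (shut) to 1.0 (fully open).
Only numpy, scipy, OpenCV 4.12 (cv2) and the standard library are available. Lean on these libraries where they do the work, as an engineer would, in place of code of your own. Each camera call takes 0.05 s, during which the arm holds its last target.

### The job

Slide the black controller housing along the bench into the clamping station until its far side is flush against the back stop. Then pick up the loose crank, fit it fully home on the square end of the leaning screw shaft, and wind it clockwise through its full turns until it comes to a stop and the orange pad holds the housing tight against the fence; leave the crank on the shaft and let go. Keep the housing on the bench and leave everything else where it is.

Things in the scene. Friction and masses are not known exactly. Their poses are not given: they have to be found in the camera images.
- station: Aluminium clamping station fixed to the bench; place and yaw vary. Origin on the bench in the bay, x away from the robot into the bay, z up. In its frame, mm: back stop face x=50, y -120 to 80, 40 high; fence face y=60, x -32 to 62, 40 high, with a flared guide in front of it out to (-75, 90). Housing pushed home: centre x=0; clamped: y=15. Grey gearbox x -30 to 70, y -228 to -152, 95 high.
- drive_head: Leaning nose of the gearbox, at (-15,-190,145) mm in the station frame. Origin on the shaft axis at the face of the 42 mm collar on which the crank comes to rest. z = shaft axis pointing out, leaning 35 degrees from vertical toward station -x; y = station y. It does not turn with the shaft.
- shaft_tip (a point): Tip of the bright square steel shaft, 24 mm out from the drive_head origin: 16 x 16 mm for 20 mm, then a step 12.5 mm square, 4 mm long. How the square is turned is not given (any angle): press the crank on lightly and turn it until it drops, or look. The shaft turns with about 0.2 Nm of friction and stays where left.
- crank: Loose steel crank, 0.45 kg, standing on its socket. Origin at the centre of the socket mouth, z up the hub axis, x along the arm. mm: hub 42 x 42 x 30 with a square socket 18.4 wide, 26 deep, sides along x and y, mouth chamfered 2; grip boss 28 x 28, z 40 to 74; arm z 30 to 40, 22 wide; ball counterweight 30 dia at x=-45, z=35. Fully home, origin and z axis match drive_head.
- crank_handle (a point): Middle of the crank's handle: red sleeve 24 mm diameter, 56 mm long, parallel to the hub axis, spinning freely on its spindle; at x=80, z=70 mm in the crank frame.
- housing: Black LED controller housing, 100 (x) x 90 (y) x 45 high, about 0.4 to 0.75 kg, standing in front of the bay. Origin at the centre of its underside; x axis away from the robot. Too wide to grip: push it.
- jaw (a joint): Travel of the steel jaw (on the station's -y side) toward the fence, in m (free orange pad face at station y = -72 mm plus this, 37 mm high): starts 0 to 0.013, grows 0.016 per clockwise turn of the crank (seen looking down onto the crank), stops hard at 0.048.
- pad (a joint): How far the orange spring pad on the jaw is pushed back, in m; 0 when free, about 0.006 when the housing is clamped and the screw is at its stop (some 17 N).
- tape_roll: Bystander: blue tape roll, 90 diameter, 30 high, origin under its centre.
- meter: Bystander: grey hand meter, 130 x 70 x 42.
- driver: Bystander: screwdriver lying on the bench between the robot and the station, about 200 long, 30 high.
- jar: Bystander: clear jar with white lid, 66 diameter, 80 high.
- cup: Bystander: white cup, 76 diameter, 85 high.
There are look-alikes about, which are no part of the job. Leave any purple or turquoise look-alike of the crank alone.

How it is judged:
By the outcome, as a careful person would: the job done as asked, in the order asked, and still so for the second after the job is handed in, with the robot touching nothing.
It also fails if it takes over 72 s, if anything falls off the work surface, if the arm or the gripper's body presses on something with over 40 N, if the wrist force passes 120 N, or if a joint passes its speed limit or range.

## Working session

There is one attempt and no reset: what is moved stays moved. The work goes in short steps, Python scripts to look and compute and a shell command to move; the robot and the scene stay as the last step left them, time stands still between calls to the robot, and variables do not carry over. Pictures are saved under pics/ and viewed, and the job is handed in when it is done.

```bash
ls; mkdir -p pics; python3 - <<'E'
from workcell import read_state, viewer, job, bot
import cv2
s=read_state();print(s);print(bot.grasp_offset)
for n in ["scene","top","wrist"]:
    c=viewer.read_camera(n)
    cv2.imwrite(f"pics/a_{n}.png",c["pixels"][:,:,::-1])
    print(n,{k:v for k,v in c.items() if k!="pixels"})
E
```

```text
pics
{'time': 0.0, 'q': array([ 1.29313526e+00,  2.64734512e-01,  1.60537909e+00,  4.81818466e-06,
        1.27374886e+00, -3.69256438e-02]), 'joint_vel': array([ 0.00172355, -0.00016375,  0.00015773,  0.00103475, -0.00013292,
       -0.00100218]), 'joint_torque': array([-6.92272461e-04, -5.15115952e+01, -3.67313004e+01, -1.88510585e-04,
        1.31772197e-02, -1.58019509e-05]), 'tool_pos': array([0.16074273, 0.65480896, 0.22997188]), 'tcp_rot': array([-0.37719258, -3.11850209,  0.00351985]), 'wrist_force': array([-0.64448142, -0.30543066,  0.37644017]), 'torque': array([0.00779118, 0.04217412, 0.00894057]), 'width': 1.006340998058936}
0.0187
scene {'vertical_fov': 53.93796441466277, 'cx': 312.6358893879164, 'cy': 242.01111654434195, 'view': array([[ 0.70994547,  0.7040927 , -0.0151954 , -0.25816924],
       [-0.46438365,  0.48424699,  0.74152052,  0.26911896],
       [ 0.52945752, -0.51938263,  0.67075809, -1.68141698],
       [ 0.        ,  0.        ,  0.        ,  1.        ]])}
top {'vertical_fov': 45.876854178790445, 'cx': 311.74379385857753, 'cy': 233.4500788969394, 'view': array([[-0.02785775, -0.99949193, -0.01548642, -0.15452295],
       [ 0.99335816, -0.0294104 ,  0.11124116, -0.55664585],
       [-0.1116401 , -0.01228463,  0.99367277, -1.48576094],
       [ 0.        ,  0.        ,  0.        ,  1.        ]])}
wrist {'vertical_fov': 65.70646984690485, 'cx': 319.56005789383033, 'cy': 239.91239487064024, 'tool_from_camera': array([[ 8.35259633e-04,  9.65114462e-01,  2.61826998e-01,
         6.56939785e-02],
       [ 9.99998490e-01, -1.20505376e-03,  1.25180534e-03,
        -2.78595120e-04],
       [ 1.52365105e-03,  2.61825557e-01, -9.65114012e-01,
        -1.43070302e-01],
       [ 0.00000000e+00,  0.00000000e+00,  0.00000000e+00,
         1.00000000e+00]])}
```

View pics/a_scene.png

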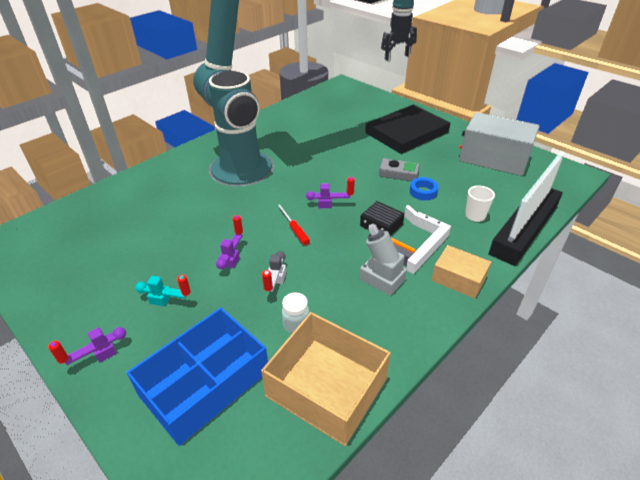

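View pics/a_top.png

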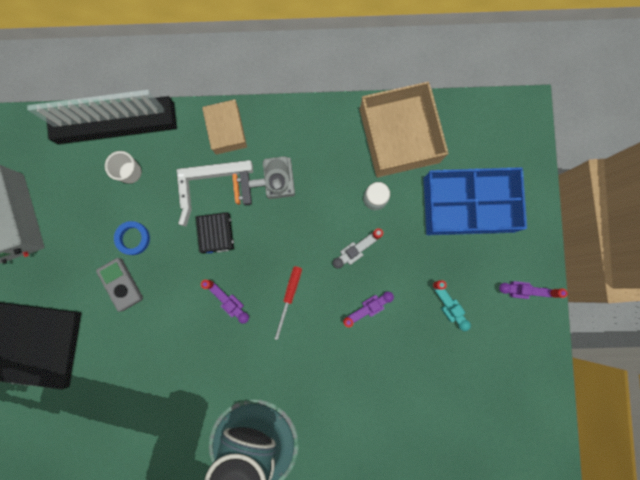

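View pics/a_wrist.png

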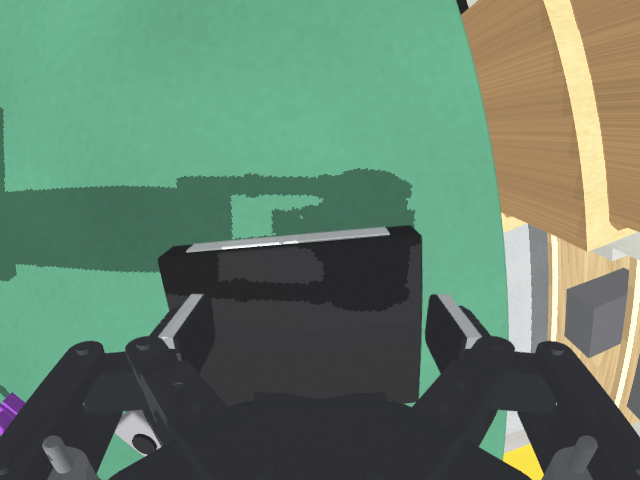

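The steel crank (top px 357,248; white/grey arm, dark ball) is the one; the purple ones (228,300), (370,308), (520,290) and the turquoise one (452,305) are look-alikes. I'll enlarge to confirm and measure.

```bash
cat > h.py <<'E'
import numpy as np, cv2
from workcell import read_state, viewer, job, bot
from scipy.spatial.transform import Rotation as R
def cam(n):
    s=read_state(); c=viewer.read_camera(n)
    if n=="wrist":
        T=np.eye(4);T[:3,:3]=R.from_rotvec(s['tcp_rot']).as_matrix();T[:3,3]=s['tool_pos']
        W=T@c['tool_from_camera']
    else: W=np.linalg.inv(c['view'])
    c['W']=W; c['f']=240/np.tan(np.radians(c['vertical_fov']/2)); c['n']=n
    return c
def ray(c,u,v):
    x=(u-c['cx'])/c['f'];y=(v-c['cy'])/c['f']
    if c['n']=='wrist':
        r=np.hypot(x,y); k=np.sin(r)/r if r>1e-9 else 1
        d=np.array([x*k,-y*k,-np.cos(r)])
    else: d=np.array([x,-y,-1.])
    d=c['W'][:3,:3]@d
    return c['W'][:3,3],d/np.linalg.norm(d)
def onz(c,u,v,z):
    o,d=ray(c,u,v); return o+d*(z-o[2])/d[2]
def two(c1,p1,c2,p2):
    o1,d1=ray(c1,*p1);o2,d2=ray(c2,*p2)
    A=np.stack([d1,-d2],1);t=np.linalg.lstsq(A,o2-o1,rcond=None)[0]
    a=o1+d1*t[0];b=o2+d2*t[1];return (a+b)/2,np.linalg.norm(a-b)
def proj(c,P):
    p=np.linalg.inv(c['W'])@np.append(P,1);x,y,z=p[0],-p[1],-p[2]
    if c['n']=='wrist':
        r=np.hypot(x,y);t=np.arctan2(r,z);k=t/r if r>1e-9 else 1/z
        return np.array([c['cx']+c['f']*k*x,c['cy']+c['f']*k*y])
    return np.array([c['cx']+c['f']*x/z,c['cy']+c['f']*y/z])
def crop(c,x0,y0,x1,y1,k,fn,marks=()):
    im=c['pixels'][y0:y1,x0:x1,::-1].copy()
    im=cv2.resize(im,None,fx=k,fy=k,interpolation=cv2.INTER_CUBIC)
    for m in marks: cv2.circle(im,(int((m[0]-x0+.5)*k),int((m[1]-y0+.5)*k)),3,(0,255,255),1)
    for g in range((x0//10+1)*10,x1,10): cv2.putText(im,str(g),((g-x0)*k-10,10),0,.35,(255,255,255),1);cv2.line(im,((g-x0)*k,12),((g-x0)*k,18),(255,255,255),1)
    for g in range((y0//10+1)*10,y1,10): cv2.putText(im,str(g),(0,(g-y0)*k+4),0,.35,(255,255,255),1)
    cv2.imwrite(fn,im)
E
python3 - <<'E'
from h import *
c=cam("top"); crop(c,165,150,305,260,5,"pics/b1.png"); crop(c,320,220,400,280,8,"pics/b2.png")
c=cam("scene"); crop(c,340,170,470,300,4,"pics/b3.png");crop(c,250,240,310,310,8,"pics/b4.png")
E
```

```text
(no output)
```

View pics/b1.png

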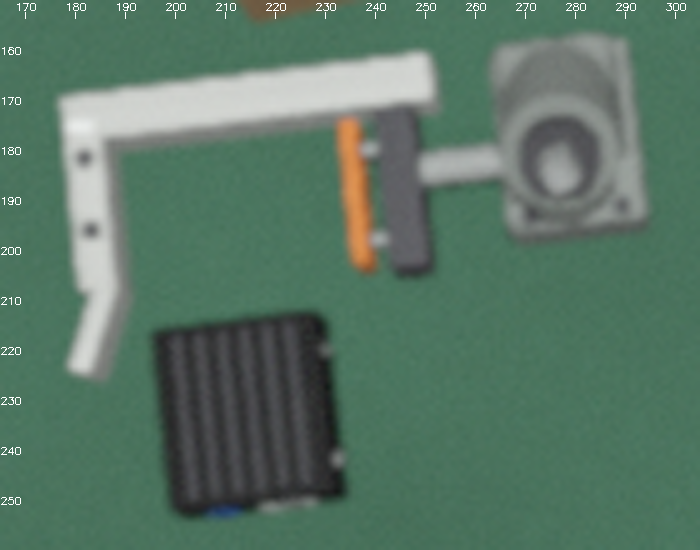

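View pics/b2.png

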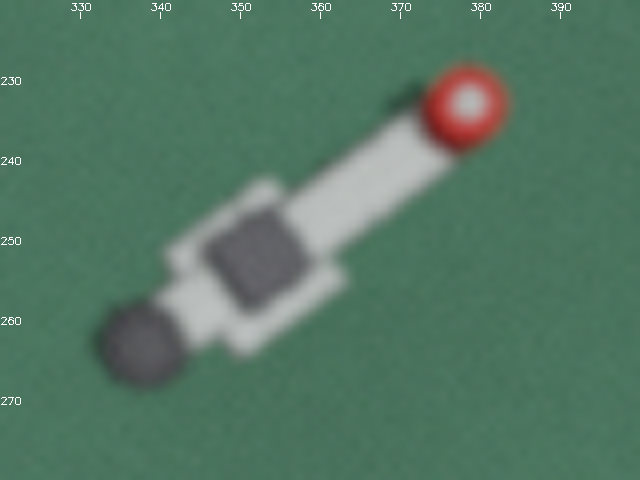

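View pics/b3.png

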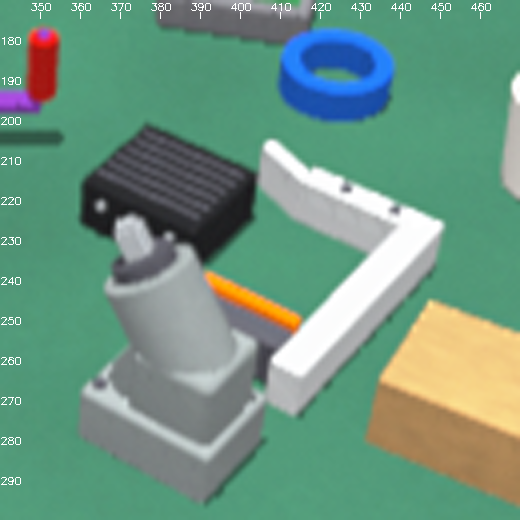

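View pics/b4.png

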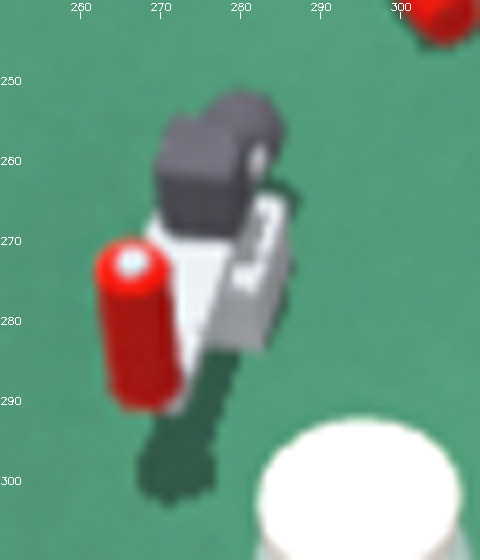

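```bash
python3 - <<'E'
from h import *
np.set_printoptions(precision=4,suppress=True)
t=cam("top");s=cam("scene")
print("cam pos",t['W'][:3,3],s['W'][:3,3])
P={}
def o(n,u,v,z): P[n]=onz(t,u,v,z); print(n,P[n])
# back stop front top edge
o("bs_r",250.5,170.3,.04);o("bs_l",188,177.3,.04)
# fence inner top edge
o("f_far",185.5,178,.04);o("f_near",188.2,206,.04);o("flare",185,225,.04)
# housing top corners
for n,p in dict(fl=(195.5,216.2),fr=(229,212.5),nr=(233.5,248.5),nl=(201,252.5)).items(): o("h_"+n,*p,.045)
o("pad_far",234,174,.037);o("pad_near",238,204,.037)
print("tipl",two(t,(277,182.5),s,(371.5,226)))
# crank
o("ball",338,262.5,.035);o("boss",352.3,252,.074);o("handle",378.5,232.7,.098)
print(two(t,(378.5,232.7),s,(266.3,262.5)))
for a,b in (("bs_r","bs_l"),("f_near","f_far"),("h_nl","h_fl"),("h_nr","h_fr"),("h_fr","h_fl"),("h_nr","h_nl"),("pad_near","pad_far"),("ball","handle")):
    d=P[b]-P[a];print(a,b,np.degrees(np.arctan2(d[1],d[0])),np.linalg.norm(d))
E
```

```text
cam pos [ 0.3828 -0.1891  1.5359] [ 1.1985 -0.8218  0.9243]
bs_r [ 0.7268 -0.0105  0.04  ]
bs_l [0.7128 0.1584 0.04  ]
f_far [0.7111 0.1652 0.04  ]
f_near [0.6346 0.1581 0.04  ]
flare [0.5835 0.1669 0.04  ]
h_fl [0.6057 0.1376 0.045 ]
h_fr [0.6129 0.0481 0.045 ]
h_nr [0.5164 0.0373 0.045 ]
h_nl [0.5083 0.1235 0.045 ]
pad_far [0.7187 0.0346 0.037 ]
pad_near [0.6364 0.0249 0.037 ]
tipl (array([ 0.6645, -0.0909,  0.1664]), np.float64(0.0017850189227529311))
ball [ 0.472  -0.2378  0.035 ]
boss [ 0.4957 -0.2743  0.074 ]
handle [ 0.5412 -0.3413  0.098 ]
(array([ 0.5394, -0.3363,  0.1277]), np.float64(0.0047909789579773316))
bs_r bs_l 94.7129617622487 0.16945337445622252
f_near f_far 5.242611273460208 0.07687014203670972
h_nl h_fl 8.239458762639414 0.09838359643514147
h_nr h_fr 6.386265823821344 0.09713242407716707
h_fr h_fl 94.63648076146715 0.08980419563499144
h_nr h_nl 95.36564969472366 0.0865944630060403
pad_near pad_far 6.735987887816554 0.08280642951458599
ball handle -56.24176125691945 0.1395501320658119
```

```bash
python3 - <<'E'
from h import *
np.set_printoptions(precision=4,suppress=True)
print([a for a in dir(bot) if a[0]!='_'])
t=cam("top");s=cam("scene")
crop(t,190,260,310,345,6,"pics/c1.png")
print("crank handle two-view",two(t,(378.5,232.7),s,(266.3,272.7)))
print("purple handle",onz(t,206,284.5,.098),"ball",onz(t,243,317,.035),"driver",onz(t,294,268,.03),onz(t,277,338,.01))
E
```

```text
['MotionError', 'grasp_offset']
crank handle two-view (array([ 0.542 , -0.3404,  0.0975]), np.float64(0.0025734074168310577))
purple handle [0.4222 0.1002 0.098 ] ball [0.3361 0.016  0.035 ] driver [ 0.4611 -0.1208  0.03  ] [ 0.2777 -0.0702  0.01  ]
```

View pics/c1.png

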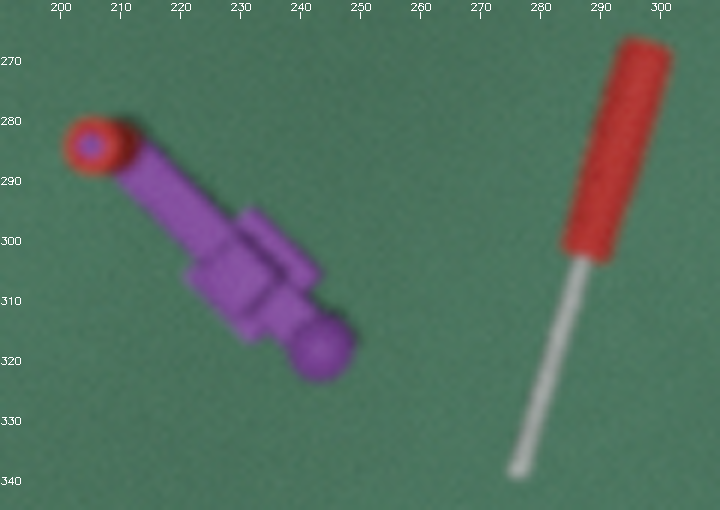

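```bash
cat >> h.py <<'E'
YAW=np.radians(5.2)
def Rst(yaw=None): return R.from_euler('z',YAW if yaw is None else yaw)
def down(ang): # tool z down, tool x at world angle ang(deg)
    a=np.radians(ang);x=np.array([np.cos(a),np.sin(a),0]);z=np.array([0,0,-1.]);return np.stack([x,np.cross(z,x),z],1)
def go(pos,Rm=None):
    s=read_state();R0=R.from_rotvec(s['tcp_rot']).as_matrix()
    d=R0.T@(np.array(pos)-s['tool_pos'])*1000
    r=np.zeros(3) if Rm is None else R.from_matrix(R0.T@Rm).as_rotvec()
    print("shift mm",np.round(d,1),"rot",np.round(r,3),"rows>=",max(np.linalg.norm(d)/62.5,np.degrees(np.linalg.norm(r))/10.7))
E
python3 - <<'E'
from h import *
go([.46,.055,.22],down(5.2))
E
```

```text
shift mm [-433.6 -511.8   11.3] rot [-0.    0.    2.81] rows>= 15.046975415762592
```

```bash
python3 -m crank '-434 -512 11 0 0 2.81 110;-434 -512 11 0 0 2.81 110;-434 -512 11 0 0 2.81 110;-434 -512 11 0 0 2.81 110;-434 -512 11 0 0 2.81 110;-434 -512 11 0 0 2.81 110;-434 -512 11 0 0 2.81 110;-434 -512 11 0 0 2.81 110;-434 -512 11 0 0 2.81 110;-434 -512 11 0 0 2.81 110;-434 -512 11 0 0 2.81 110;-434 -512 11 0 0 2.81 110;-434 -512 11 0 0 2.81 110;-434 -512 11 0 0 2.81 110;-434 -512 11 0 0 2.81 110;-434 -512 11 0 0 2.81 110;-434 -512 11 0 0 2.81 110'; python3 - <<'E'
from h import *
s=read_state();print(s['q'],R.from_rotvec(s['tcp_rot']).as_matrix().round(3))
c=cam('wrist');cv2.imwrite('pics/d1.png',c['pixels'][:,:,::-1])
E
```

```text
time: 2.58
tool_pos: [0.4604, 0.0548, 0.2204]
tcp_rot: [3.138, 0.147, 0.0]
wrist_force: [-0.8, 0.3, 0.0]
width: 0.568
[ 6.47777659e-02 -1.37543353e-01  2.04967769e+00 -8.02784990e-06
  1.22917732e+00  1.54170381e+00] [[ 0.996  0.094  0.   ]
 [ 0.094 -0.996  0.   ]
 [ 0.     0.    -1.   ]]
```

View pics/d1.png

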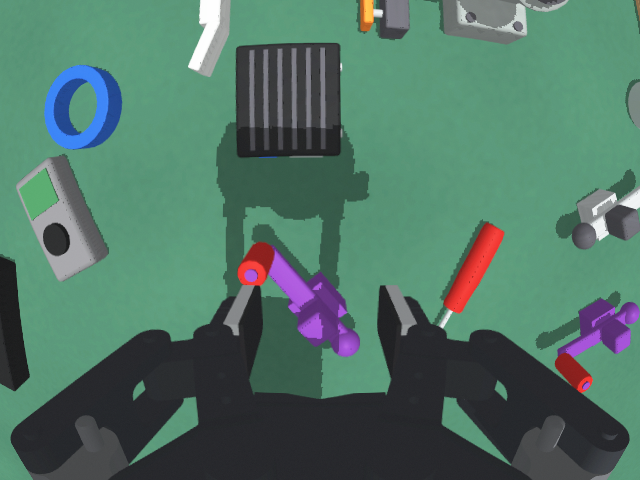

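Wrist view: housing top corners at about (237,45),(339,43),(340,155),(238,157), with only flush decals on the near face; purple handle top at (251,272).

```bash
python3 - <<'E'
from h import *
np.set_printoptions(precision=4,suppress=True)
c=cam('wrist')
P=[onz(c,*p,.045) for p in [(237,46),(339.5,43.5),(340.5,155),(238,157)]]
for p in P: print(p)
for a,b in((3,0),(2,1),(1,0),(2,3)):
    d=P[b]-P[a];print(np.degrees(np.arctan2(d[1],d[0])),np.linalg.norm(d))
print(sum(P)/4, onz(c,251,272,.098))
crop(c,190,30,370,170,4,'pics/d2.png')
n=np.array([np.cos(YAW),np.sin(YAW),0]);m=np.array([-n[1],n[0],0])
for p in P: print('st',p@n-.6735,p@m-.04)
E
```

```text
[0.6058 0.1389 0.045 ]
[0.6137 0.0514 0.045 ]
[0.5167 0.0413 0.045 ]
[0.5077 0.1291 0.045 ]
5.696678993503902 0.09856774385868587
5.936607882877814 0.09759882833362017
95.17362889322817 0.0878656655870712
95.80550650855203 0.08827086227122848
[0.561  0.0902 0.045 ] [0.4244 0.1035 0.098 ]
st -0.05760188640280839 0.04341954749069137
st -0.057642327684638395 -0.044446108789574085
st -0.15523309042928957 -0.04570082748819515
st -0.15616592679499364 0.042565105591453455
```

View pics/d2.png

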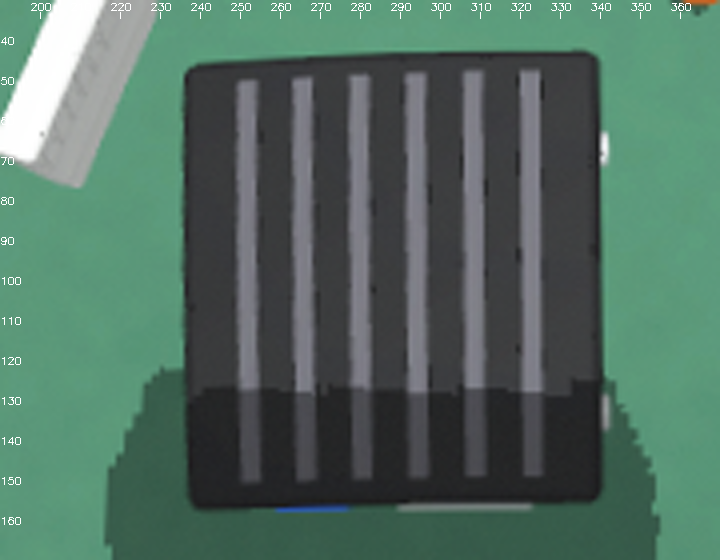

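```bash
python3 - <<'E'
from h import *
go([.4895,.0838,.012],down(5.2))
E
```

```text
shift mm [ 31.7 -26.1 208.3] rot [-0.    -0.     0.002] rows>= 3.397591200173079
```

```bash
python3 -m crank '32 -26 60 0 0 0.002 110;32 -26 120 0 0 0.002 110;32 -26 170 0 0 0.002 110;32 -26 200 0 0 0.002 110;32 -26 208 0 0 0.002 110;32 -26 208 0 0 0.002 110'; python3 - <<'E'
from h import *
c=cam('wrist');cv2.imwrite('pics/e1.png',c['pixels'][:,:,::-1])
E
```

```text
time: 3.42
tool_pos: [0.4903, 0.0836, 0.0126]
tcp_rot: [-3.138, -0.14, -0.0]
wrist_force: [-0.3, -0.0, 0.2]
width: 0.571
```

View pics/e1.png

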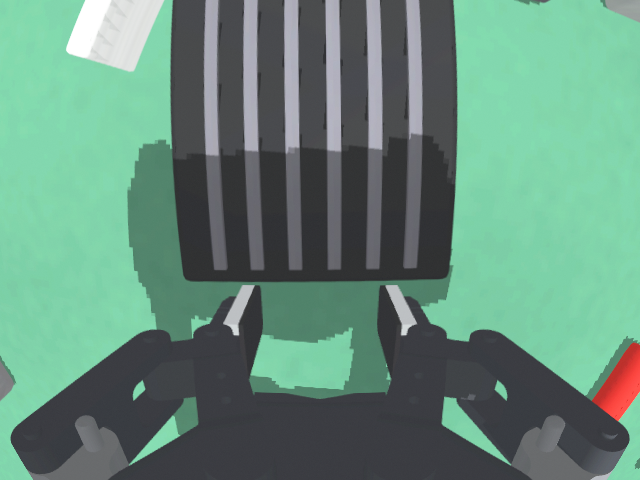

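```bash
python3 -m crank '8 0 0 0 0 0 110;16 0 0 0 0 0 110;25 0 0 0 0 0 110;35 0 0 0 0 0 110;45 0 0 0 0 0 110;55 0 0 0 0 0 110;65 0 0 0 0 0 110;74 0 0 0 0 0 110;82 0 0 0 0 0 110;90 0 0 0 0 0 110;96 0 0 0 0 0 110;102 0 0 0 0 0 110;106 0 0 0 0 0 110;106 0 0 0 0 0 110'; python3 - <<'E'
from h import *
c=cam('wrist');cv2.imwrite('pics/e2.png',c['pixels'][:,:,::-1]);print(read_state()['wrist_force'])
c=cam('top');crop(c,165,150,305,260,5,"pics/e3.png")
E
```

```text
time: 5.22
tool_pos: [0.5956, 0.093, 0.0129]
tcp_rot: [3.138, 0.139, -0.001]
wrist_force: [-3.9, -1.1, 3.3]
width: 0.568
[-4.82633774 -0.48943226  3.49992339]
```

View pics/e2.png

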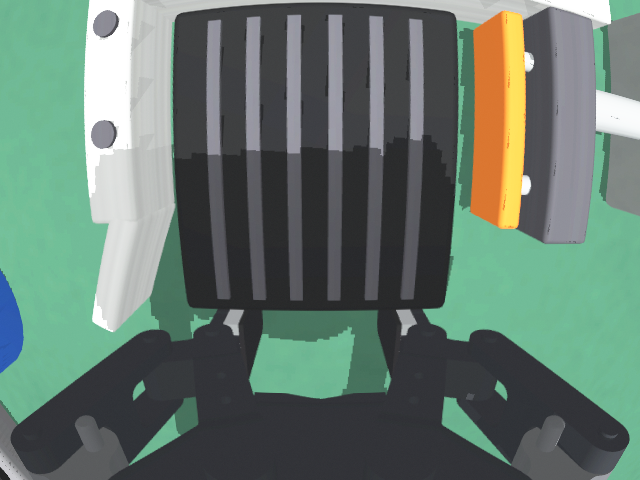

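View pics/e3.png

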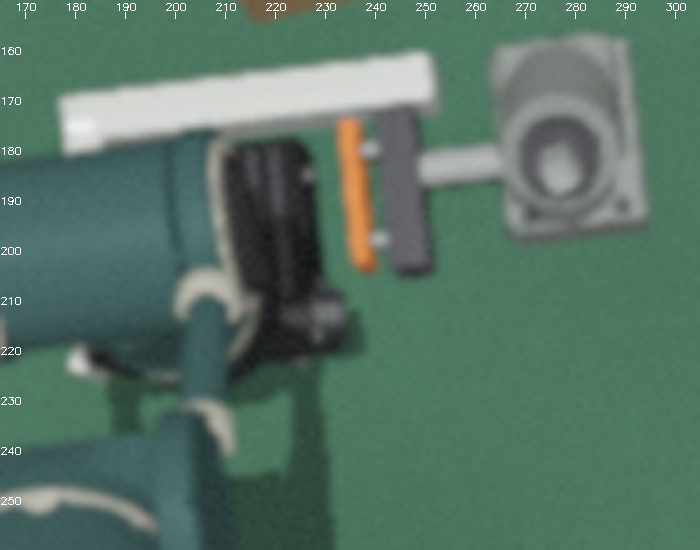

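```bash
python3 -m crank '3 0 0 0 0 0 110;5 0 0 0 0 0 110;7 0 0 0 0 0 110;8 0 0 0 0 0 110;8 0 0 0 0 0 110'; python3 -m crank '1 0 0 0 0 0 110;2 0 0 0 0 0 110;2 0 0 0 0 0 110'; python3 - <<'E'
from h import *
c=cam('wrist');cv2.imwrite('pics/e4.png',c['pixels'][:,:,::-1])
E
```

```text
time: 5.95
tool_pos: [0.6025, 0.0936, 0.0125]
tcp_rot: [3.138, 0.14, -0.003]
wrist_force: [-6.4, -0.3, 5.0]
width: 0.567
time: 6.32
tool_pos: [0.6045, 0.0938, 0.0125]
tcp_rot: [3.138, 0.139, -0.003]
wrist_force: [-5.9, -0.7, 4.3]
width: 0.568
```

View pics/e4.png

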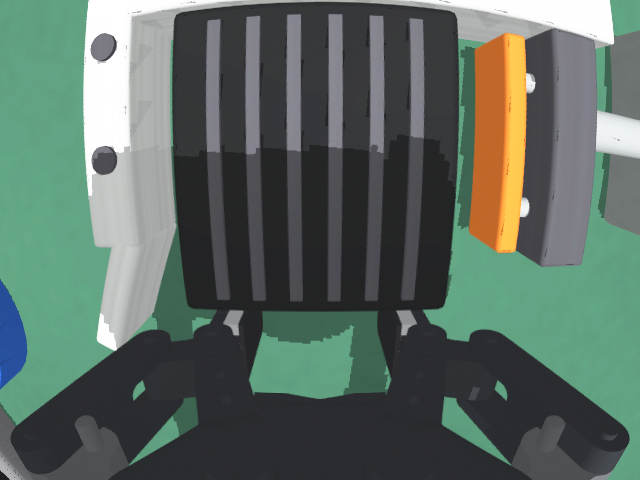

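Housing front edge (row ~8) is within a few mm of the stop; keep creeping until the force rises.

```bash
python3 -m crank '1 0 0 0 0 0 110;2 0 0 0 0 0 110;2 0 0 0 0 0 110';python3 -m crank '1 0 0 0 0 0 110;2 0 0 0 0 0 110;2 0 0 0 0 0 110';python3 -m crank '1 0 0 0 0 0 110;1 0 0 0 0 0 110'
```

```text
time: 6.75
tool_pos: [0.6065, 0.094, 0.0124]
tcp_rot: [3.138, 0.14, -0.003]
wrist_force: [-7.6, -0.2, 4.2]
width: 0.57
time: 7.12
tool_pos: [0.6074, 0.0941, 0.0124]
tcp_rot: [3.138, 0.14, -0.007]
wrist_force: [-9.4, -0.7, 7.1]
width: 0.565
time: 7.38
tool_pos: [0.6073, 0.094, 0.0122]
tcp_rot: [3.138, 0.14, -0.01]
wrist_force: [-11.2, -0.1, 9.6]
width: 0.569
```

```bash
python3 -m crank '2 0 0 0 0 0 110;3 0 0 0 0 0 110;3 0 0 0 0 0 110'; python3 - <<'E'
from h import *
c=cam('wrist');crop(c,120,0,480,100,2,'pics/e5.png')
E
```

```text
time: 7.75
tool_pos: [0.6072, 0.0941, 0.0116]
tcp_rot: [3.138, 0.14, -0.02]
wrist_force: [-18.1, -1.8, 12.6]
width: 0.567
```

View pics/e5.png

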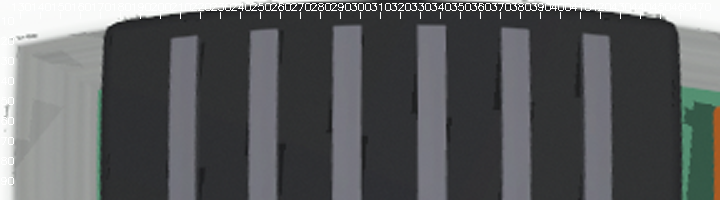

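```bash
python3 -m crank '-10 0 0 0 0 0 110;-30 0 0 0 0 0 110;-34 0 -50 0 0 0 110;-34 0 -110 0 0 0 110;-34 0 -170 0 0 0 110;-34 0 -200 0 0 0 110;-34 0 -200 0 0 0 110'; cat >> h.py <<'E'
O=np.array([np.cos(YAW)*.6740-np.sin(YAW)*.040,np.sin(YAW)*.6740+np.cos(YAW)*.040,0])
Rs=R.from_euler('z',YAW).as_matrix()
S35,C35=np.sin(np.radians(35)),np.cos(np.radians(35))
def st(p): return O+Rs@(np.array(p)/1000)
HR=Rs@np.array([[C35,0,-S35],[0,1,0],[S35,0,C35]]) # drive head axes as columns
HO=st([-15,-190,145])
def hd(p): return HO+HR@(np.array(p)/1000)
def toolhead(ang): # tool z along -shaft, tool x at angle ang (deg) from head x about head z
    a=np.radians(ang);x=HR@[np.cos(a),np.sin(a),0];z=-HR[:,2];return np.stack([x,np.cross(z,x),z],1)
E
python3 - <<'E'
from h import *
c=cam('wrist');cv2.imwrite('pics/f1.png',c['pixels'][:,:,::-1]);print(HO)
go(hd([-66,0,81]),toolhead(0))
E
```

```text
time: 8.68
tool_pos: [0.5831, 0.0919, 0.2171]
tcp_rot: [-3.138, -0.139, -0.017]
wrist_force: [-0.1, 0.5, -0.6]
width: 0.57
[ 0.66988271 -0.08965579  0.145     ]
shift mm [-28.6 188.7  40.6] rot [ 0.001  0.605 -0.002] rows>= 3.2411442832646045
```

View pics/f1.png

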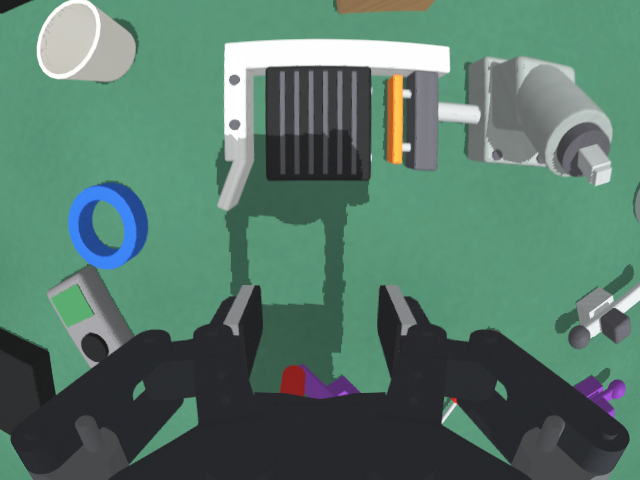

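```bash
python3 -m crank '-28 60 20 0 0.15 0 110;-28 120 30 0 0.3 0 110;-28 180 40 0 0.45 0 110;-28.6 188.7 40.6 0 0.605 0 110;-28.6 188.7 40.6 0 0.605 0 110;-28.6 188.7 40.6 0 0.605 0 110'; python3 - <<'E'
from h import *
c=cam('wrist');cv2.imwrite('pics/f2.png',c['pixels'][:,:,::-1]);print(read_state()['q'],proj(c,hd([0,0,24])),proj(c,HO))
u,v=map(int,proj(c,hd([0,0,24])))
crop(c,u-50,v-50,u+50,v+50,6,'pics/f3.png',[proj(c,hd([0,0,24]))])
E
```

```text
time: 9.48
tool_pos: [0.5672, -0.0988, 0.1706]
tcp_rot: [-2.972, -0.13, -0.923]
wrist_force: [0.6, 0.3, 0.6]
width: 0.572
[-0.36708777 -0.18322437  2.3041342   0.52206392  0.52578463  0.72514283] [318.32342297 134.81892431] [318.40416751 135.10852207]
```

View pics/f2.png

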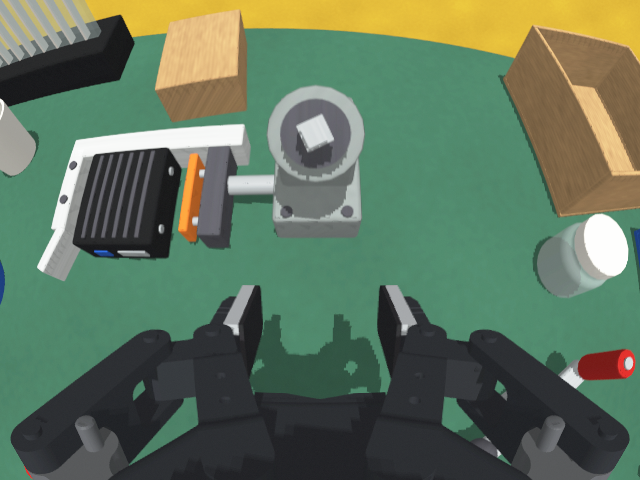

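View pics/f3.png

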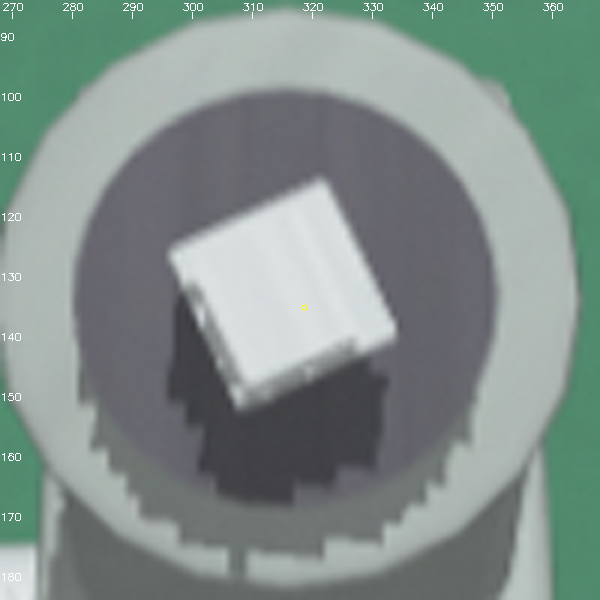

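```bash
cat >> h.py <<'E'
def onhead(c,u,v,z):
    o,d=ray(c,u,v); o=HR.T@(o-HO); d=HR.T@d; return (o+d*(z/1000-o[2])/d[2])*1000
E
python3 - <<'E'
from h import *
np.set_printoptions(precision=2,suppress=True)
c=cam('wrist')
g=cv2.cvtColor(c['pixels'],cv2.COLOR_RGB2GRAY).astype(np.uint8)
m=np.zeros_like(g);m[108:156,290:340]=(g[108:156,290:340]>185)*255
cs,_=cv2.findContours(m,cv2.RETR_EXTERNAL,cv2.CHAIN_APPROX_NONE);k=max(cs,key=cv2.contourArea)
print(cv2.minAreaRect(k))
pts=np.array([onhead(c,*p[0],20)[:2] for p in k],np.float32);print('tip',cv2.minAreaRect(pts))
for p in [(322,113.5),(334,139),(308,152),(297,126)]: print(onhead(c,*p,20))
# dark collar disc
hull=[onhead(c,*p,0)[:2] for p in [(280.5,133),(351,133),(315,98.5)]];print(hull)
E
```

```text
((315.15069580078125, 135.93150329589844), (27.973079681396484, 28.304121017456055), 65.55604553222656)
tip ((1.2719404697418213, 1.898000717163086), (15.206822395324707, 15.24573040008545), 24.432750701904297)
[13.5  -1.79 20.  ]
[-0.39 -8.26 20.  ]
[-7.5   5.77 20.  ]
[ 6.74 11.65 20.  ]
[array([ 3.36, 22.65]), array([  3.28, -19.13]), array([23.89,  2.17])]
```

```bash
python3 - <<'E'
from h import *
np.set_printoptions(precision=2,suppress=True)
c=cam('wrist');print(read_state()['tool_pos'],read_state()['joint_vel'])
u,v=map(int,proj(c,hd([0,0,24])))
crop(c,u-50,v-50,u+50,v+50,6,'pics/f4.png',[proj(c,hd([0,0,24]))])
g=cv2.cvtColor(c['pixels'],cv2.COLOR_RGB2GRAY).astype(np.uint8)
for th in (170,185,200,210):
    m=np.zeros_like(g);m[105:160,290:340]=(g[105:160,290:340]>th)*255
    cs,_=cv2.findContours(m,cv2.RETR_EXTERNAL,cv2.CHAIN_APPROX_NONE);k=max(cs,key=cv2.contourArea)
    pts=np.array([onhead(c,*p[0],20)[:2] for p in k],np.float32);print(cv2.minAreaRect(k),'tip',cv2.minAreaRect(pts))
E
```

```text
[ 0.57 -0.1   0.17] [ 0.01 -0.   -0.    0.01 -0.   -0.01]
((315.4278564453125, 138.08763122558594), (28.328161239624023, 29.14043426513672), 66.03751373291016) tip ((1.1546955108642578, 1.9150981903076172), (15.44585132598877, 15.698090553283691), 24.108448028564453)
((315.5739440917969, 138.15525817871094), (28.37561798095703, 28.1606502532959), 64.53665161132812) tip ((1.1245090961456299, 1.833785057067871), (15.416474342346191, 15.192471504211426), 25.345848083496094)
((315.4246826171875, 138.03424072265625), (27.559274673461914, 27.559274673461914), 65.55604553222656) tip ((1.1912024021148682, 1.9023680686950684), (15.00518798828125, 14.842693328857422), 24.512048721313477)
((315.3835144042969, 138.14382934570312), (27.062713623046875, 27.393754959106445), 65.55604553222656) tip ((1.134758710861206, 1.9286413192749023), (14.725841522216797, 14.726367950439453), 24.60796356201172)
```

View pics/f4.png

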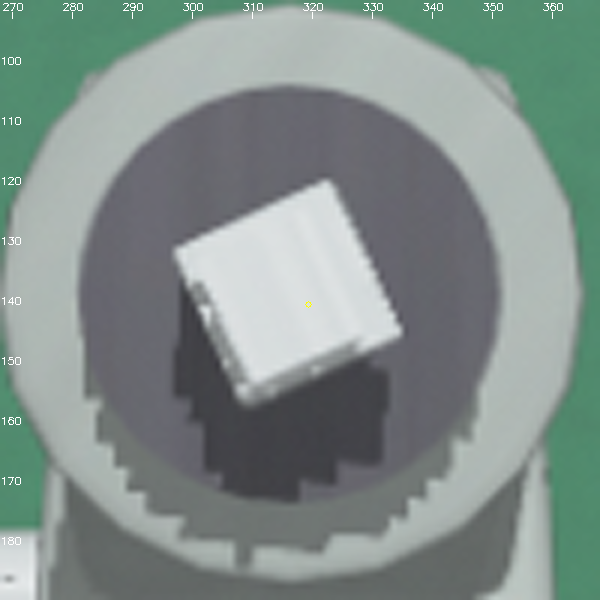

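```bash
python3 - <<'E'
from h import *
go([.4957,-.2743,.20],down(124))
E
```

```text
shift mm [-58.  168.6 -73. ] rot [ 0.625 -0.369 -1.999] rows>= 11.38825363198043
```

```bash
python3 -m crank '-58 50 -73 0.625 -0.369 -1.999 60;-58 90 -73 0.625 -0.369 -1.999 0;-58 130 -73 0.625 -0.369 -1.999 0;-58 168.6 -73 0.625 -0.369 -1.999 0;-58 168.6 -73 0.625 -0.369 -1.999 0;-58 168.6 -73 0.625 -0.369 -1.999 0;-58 168.6 -73 0.625 -0.369 -1.999 0;-58 168.6 -73 0.625 -0.369 -1.999 0;-58 168.6 -73 0.625 -0.369 -1.999 0;-58 168.6 -73 0.625 -0.369 -1.999 0;-58 168.6 -73 0.625 -0.369 -1.999 0;-58 168.6 -73 0.625 -0.369 -1.999 0;-58 168.6 -73 0.625 -0.369 -1.999 0;-58 168.6 -73 0.625 -0.369 -1.999 0;-58 168.6 -73 0.625 -0.369 -1.999 0'; python3 - <<'E'
from h import *
cam('wrist');c=cam('wrist');cv2.imwrite('pics/g1.png',c['pixels'][:,:,::-1]);print(read_state()['q'])
crop(c,240,130,400,330,4,'pics/g2.png')
E
```

```text
time: 11.5
tool_pos: [0.494, -0.275, 0.1988]
tcp_rot: [-1.479, -2.771, -0.0]
wrist_force: [0.4, 0.4, -0.1]
width: 0.996
[-5.52455295e-01  8.10124626e-02  1.87809939e+00 -2.57191662e-05
  1.18338966e+00 -1.14262560e+00]
```

View pics/g1.png

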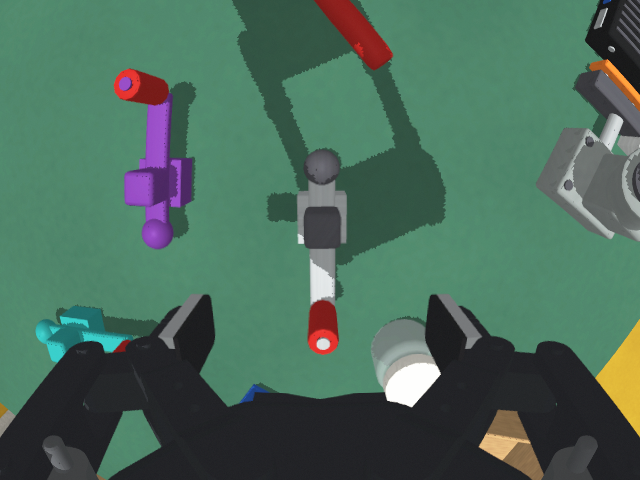

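```bash
python3 -c "
import cv2;i=cv2.imread('pics/g2.png');print(i.shape);cv2.imwrite('pics/g3.png',i[:600])"
```

```text
(800, 640, 3)
```

View pics/g3.png

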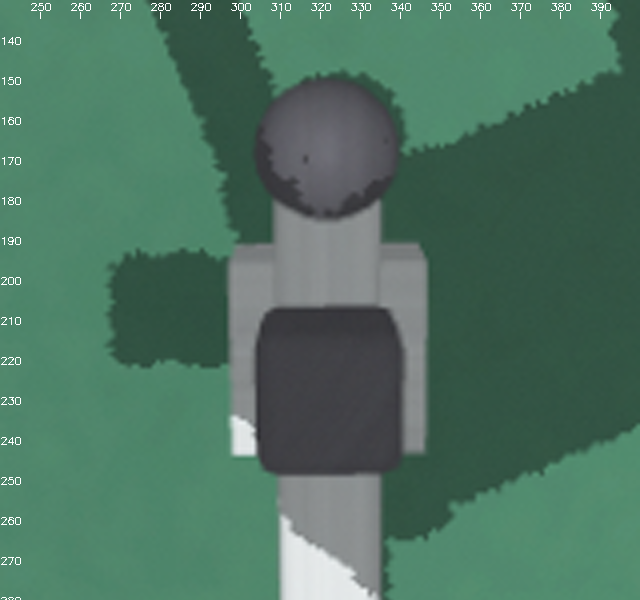

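```bash
python3 - <<'E'
from h import *
np.set_printoptions(precision=4,suppress=True)
t=cam('top')
jar=onz(t,377,194.5,.08)
cam('wrist');c=cam('wrist');s=read_state()
R0=R.from_rotvec(s['tcp_rot']).as_matrix()
def tl(p): return (R0.T@(p-s['tool_pos']))*1000
print('jar tool',tl(jar))
g=c['pixels'].astype(int);gray=g.mean(2);sat=g.max(2)-g.min(2)
# boss top: dark grey
m=((gray<85)&(sat<25)).astype(np.uint8)*255
m2=np.zeros_like(m);m2[195:256,290:360]=m[195:256,290:360]
cs,_=cv2.findContours(m2,cv2.RETR_EXTERNAL,cv2.CHAIN_APPROX_NONE)
for k in sorted(cs,key=cv2.contourArea)[-2:]: print(cv2.contourArea(k),cv2.boundingRect(k),cv2.minAreaRect(k))
hd_=onz(c,322.5,344,.100);ball=onz(c,322,167,.035)
print('handle top tool',tl(hd_),'ball',tl(ball))
E
```

```text
jar tool [-140.1615   86.1747  118.575 ]
1425.5 (304, 207, 37, 42) ((322.0, 227.5), (41.0, 36.0), 90.0)
handle top tool [-81.3198   2.1554  98.6609] ball [ 44.1427   1.7542 163.7679]
```

```bash
python3 -m crank '-1 2 60 0 0 0 0;-1 2 115 0 0 0 0;-1 2 145 0 0 0 0;-1 2 158 0 0 0 0;-1 2 158 0 0 0 0;-1 2 158 0 0 0 255;-1 2 158 0 0 0 255;-1 2 158 0 0 0 255;-1 2 158 0 0 0 255;-1 2 158 0 0 0 255;-1 2 158 0 0 0 255' 80; python3 - <<'E'
from h import *
cam('wrist');c=cam('wrist');cv2.imwrite('pics/h1.png',c['pixels'][:,:,::-1]);s=read_state();print(s['q'],s['wrist_force'],s['width']*85)
E
```

```text
time: 13.12
tool_pos: [0.4966, -0.2749, 0.042]
tcp_rot: [1.477, 2.772, -0.0]
wrist_force: [-1.2, 0.2, 6.0]
width: 0.315
[-5.49426397e-01  2.52758802e-01  1.99973048e+00 -2.92678094e-04
  8.88305718e-01 -1.14071569e+00] [-1.71875389 -0.18708183  6.21553374] 27.024715313623673
```

View pics/h1.png

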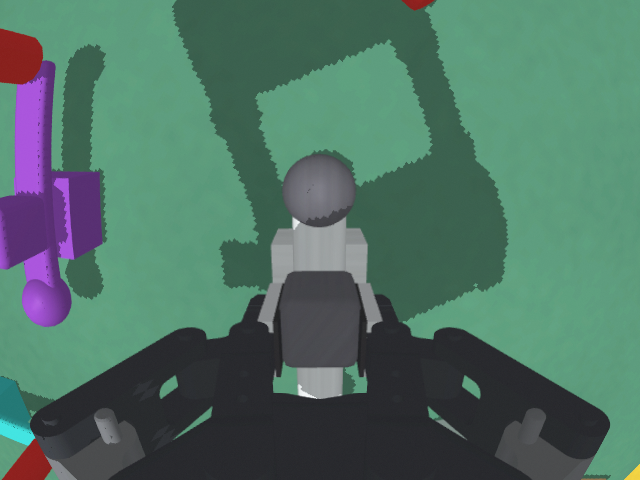

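```bash
python3 - <<'E'
from h import *
c=cam('wrist');s=read_state();R0=R.from_rotvec(s['tcp_rot']).as_matrix()
g=c['pixels'].astype(int)
print('ball tool',R0.T@(onz(c,319,190,.035)-s['tool_pos']))
# boss top far/near edges on z=.074
for v in (296,299,303,365): print(v,R0.T@(onz(c,320,v,.074)-s['tool_pos']))
crop(c,260,140,380,290,4,'pics/h2.png')
E
```

```text
ball tool [ 0.04575657 -0.00020434  0.00691564]
296 [ 0.01645864  0.00025771 -0.03206163]
299 [ 0.01538214  0.0002591  -0.0320608 ]
303 [ 0.01393445  0.00026098 -0.03205968]
365 [-0.01076989  0.0002947  -0.03204055]
```

View pics/h2.png

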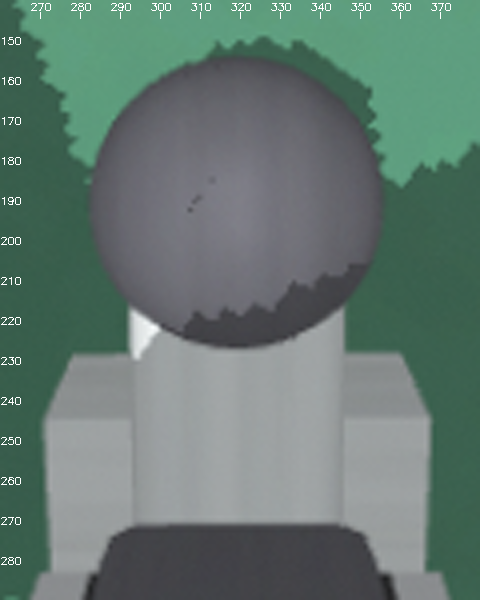

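```bash
cat >> h.py <<'E'
HC=np.array([1.15,1.9]) # measured shaft centre in nominal head frame
def gocrank(zm,ang,off=(0.8,0,42),c=None):
    Rt=toolhead(ang); cc=HC if c is None else c
    go(hd([cc[0],cc[1],zm])-Rt@(np.array(off)/1000),Rt)
def wherecrank(off=(0.8,0,42)):
    s=read_state();R0=R.from_rotvec(s['tcp_rot']).as_matrix()
    p=HR.T@(s['tool_pos']+R0@(np.array(off)/1000)-HO)*1000
    M=HR.T@R0; print('mouth head',p.round(1),'dxy',(p[:2]-HC).round(2),'ang',np.degrees(np.arctan2(M[1,0],M[0,0])).round(2),'tilt',np.degrees(np.arccos(-M[2,2])).round(2),'F',(HR.T@s['wrist_force']).round(1),'T',(HR.T@s['torque']).round(2),'q6',s['q'][5].round(2),'t',s['time'])
E
python3 -m crank '0 0 -50 0 0 0 255;0 0 -110 0 0 0 255;0 0 -170 0 0 0 255;0 0 -195 0 0 0 255;0 0 -195 0 0 0 255'; python3 - <<'E'
from h import *
gocrank(50,114.5)
E
```

```text
time: 13.9
tool_pos: [0.4971, -0.275, 0.2377]
tcp_rot: [1.476, 2.769, -0.0]
wrist_force: [0.8, -0.3, -5.1]
width: 0.316
shift mm [ 83.4 202.1  16.5] rot [-0.545 -0.271  0.071] rows>= 3.5083827021623577
```

```bash
python3 -m crank '20 50 0 -0.13 -0.065 0.018 255;42 100 0 -0.27 -0.135 0.035 255;63 150 8 -0.41 -0.2 0.053 255;83.4 202.1 16.5 -0.545 -0.271 0.071 255;83.4 202.1 16.5 -0.545 -0.271 0.071 255;83.4 202.1 16.5 -0.545 -0.271 0.071 255;83.4 202.1 16.5 -0.545 -0.271 0.071 255'; python3 - <<'E'
from h import *
cam('wrist');c=cam('wrist');cv2.imwrite('pics/i1.png',c['pixels'][:,:,::-1]);wherecrank()
s=cam('scene');crop(s,330,130,450,250,5,'pics/i2.png')
gocrank(30,114.5)
E
```

```text
time: 14.78
tool_pos: [0.6177, -0.0936, 0.2192]
tcp_rot: [1.311, 2.254, 0.474]
wrist_force: [0.2, -0.0, -4.1]
width: 0.312
mouth head [-0.   1.3 49.3] dxy [-1.17 -0.6 ] ang 114.41 tilt 0.14 F [-2.4 -0.6 -2.9] T [-0.01  0.69  0.04] q6 -1.13 t 14.875
shift mm [-0.   1.3 19.3] rot [-0.002 -0.002 -0.002] rows>= 0.3091609462243913
```

View pics/i1.png

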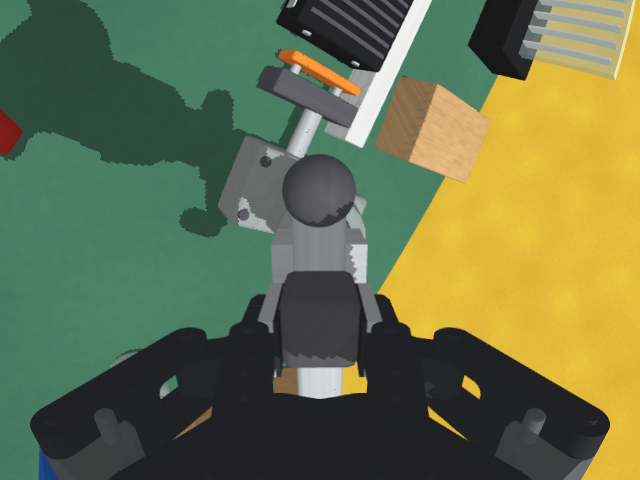

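View pics/i2.png

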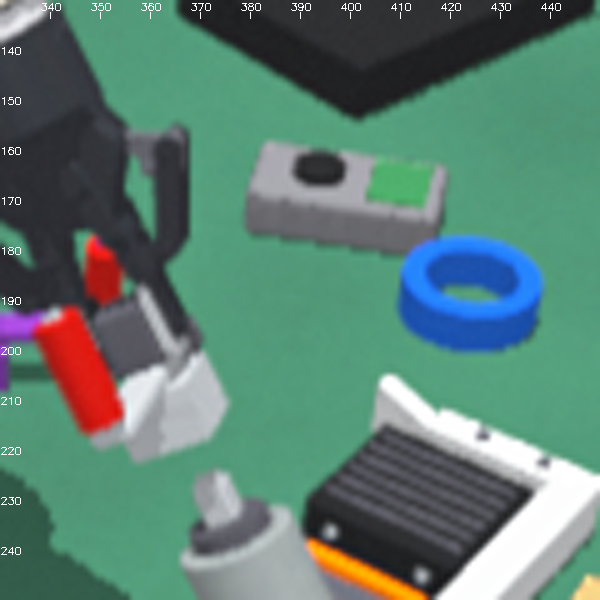

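```bash
python3 -m crank '0 1.3 8 0 0 0 255;0 1.3 16 0 0 0 255;0 1.3 21 0 0 0 255;0 1.3 24 0 0 0 255;0 1.3 24 0 0 0 255';python3 - <<'E'
from h import *
wherecrank()
gocrank(20,114.5)
E
```

```text
time: 15.55
tool_pos: [0.6318, -0.0905, 0.1997]
tcp_rot: [1.31, 2.255, 0.475]
wrist_force: [0.4, 0.9, -4.2]
width: 0.314
mouth head [-0.3  3.4 24.6] dxy [-1.41  1.5 ] ang 114.44 tilt 0.25 F [-2.   0.9 -3.8] T [-0.04  0.7  -0.02] q6 -1.14 t 15.55
shift mm [-1.8  0.6  4.6] rot [-0.003 -0.004 -0.001] rows>= 0.07908228456246512
```

```bash
python3 -m crank '-0.6 0 0 0 0 0 255;-1 0.5 0 0 0 0 255';python3 -c "
from h import *
wherecrank()
for i in range(4): cam('wrist');wherecrank()"
```

```text
time: 15.8
tool_pos: [0.6328, -0.0914, 0.2011]
tcp_rot: [1.31, 2.253, 0.475]
wrist_force: [1.2, 0.4, -4.7]
width: 0.316
mouth head [ 1.3  2.4 25.2] dxy [0.19 0.54] ang 114.44 tilt 0.18 F [-1.7  0.3 -4.6] T [0.02 0.78 0.03] q6 -1.14 t 15.8
mouth head [ 1.5  2.4 25.2] dxy [0.34 0.49] ang 114.45 tilt 0.17 F [-2.1 -1.  -4.5] T [-0.04  0.71 -0.01] q6 -1.14 t 15.85
mouth head [ 1.4  2.4 25.2] dxy [0.28 0.48] ang 114.45 tilt 0.17 F [-2.5 -0.2 -2.8] T [ 0.05  0.76 -0.01] q6 -1.14 t 15.9
mouth head [ 1.3  2.4 25.2] dxy [0.17 0.52] ang 114.45 tilt 0.18 F [-2.5  0.1 -3.3] T [ 0.04  0.7  -0.  ] q6 -1.14 t 15.95
mouth head [ 1.2  2.5 25.1] dxy [0.04 0.58] ang 114.44 tilt 0.19 F [-2.6 -0.3 -4.1] T [-0.03  0.77  0.02] q6 -1.14 t 16.0
```

```bash
python3 -m crank '-0.3 -0.2 2 0 0 0 255;-0.3 -0.2 4 0 0 0 255;-0.3 -0.2 4 0 0 0 255;-0.3 -0.2 4 0 0 0 255';python3 -c "
from h import *
wherecrank()
for i in range(2): cam('wrist');wherecrank()"
```

```text
time: 16.5
tool_pos: [0.6349, -0.0914, 0.1973]
tcp_rot: [1.31, 2.254, 0.475]
wrist_force: [-0.1, 1.0, -3.8]
width: 0.318
mouth head [ 0.9  2.2 20.9] dxy [-0.28  0.3 ] ang 114.44 tilt 0.22 F [-2.2  1.  -3.1] T [-0.02  0.72  0.  ] q6 -1.15 t 16.5
mouth head [ 0.9  2.2 20.9] dxy [-0.22  0.3 ] ang 114.45 tilt 0.21 F [-2.5 -0.7 -2.7] T [ 0.03  0.73 -0.03] q6 -1.15 t 16.55
mouth head [ 0.9  2.2 20.9] dxy [-0.2   0.26] ang 114.44 tilt 0.21 F [-2.8 -0.3 -3.3] T [-0.    0.75 -0.03] q6 -1.15 t 16.6
```

Mouth now over the pilot step with no contact. Continue onto the 16 mm square.

```bash
python3 -m crank '-0.1 0.1 2 0 0 0 255;-0.1 0.1 4 0 0 0 255;-0.1 0.1 5 0 0 0 255;-0.1 0.1 5 0 0 0 255';python3 -c "
from h import *
wherecrank()
for i in range(2): cam('wrist');wherecrank()"
```

```text
time: 17.1
tool_pos: [0.6379, -0.0912, 0.1931]
tcp_rot: [1.31, 2.254, 0.475]
wrist_force: [-0.5, 0.6, -4.2]
width: 0.313
mouth head [ 0.9  2.2 15.8] dxy [-0.28  0.3 ] ang 114.44 tilt 0.23 F [-2.8  0.7 -3.2] T [0.04 0.69 0.02] q6 -1.15 t 17.1
mouth head [ 0.9  2.2 15.8] dxy [-0.22  0.28] ang 114.44 tilt 0.22 F [-2.7 -0.5 -3.6] T [-0.    0.71  0.04] q6 -1.15 t 17.15
mouth head [ 1.   2.1 15.9] dxy [-0.12  0.24] ang 114.44 tilt 0.21 F [-2.8 -0.2 -3.8] T [-0.01  0.73 -0.02] q6 -1.15 t 17.2
```

Passing the 16 mm square with no force. Go on down towards the collar.

```bash
python3 -m crank '0 0 3 0 0 0 255;0 0 6 0 0 0 255;0 0 9 0 0 0 255;0 0 11 0 0 0 255;0 0 11 0 0 0 255;0 0 11 0 0 0 255';python3 -c "
from h import *
wherecrank()
for i in range(2): cam('wrist');wherecrank()"
```

```text
time: 17.95
tool_pos: [0.6442, -0.0906, 0.1843]
tcp_rot: [1.31, 2.254, 0.475]
wrist_force: [0.1, -0.7, -4.8]
width: 0.316
mouth head [1.1 2.2 4.9] dxy [-0.1   0.27] ang 114.45 tilt 0.21 F [-2.7 -0.7 -3.9] T [-0.03  0.75  0.04] q6 -1.16 t 17.95
mouth head [1.2 2.1 5. ] dxy [0.02 0.21] ang 114.44 tilt 0.2 F [-3.2  0.8 -3.8] T [ 0.02  0.73 -0.01] q6 -1.16 t 18.0
mouth head [1.2 2.1 5. ] dxy [0.01 0.23] ang 114.45 tilt 0.2 F [-2.5  0.2 -4. ] T [ 0.03  0.75 -0.04] q6 -1.16 t 18.05
```

```bash
python3 -m crank '0 0 2 0 0 0 255;0 0 4 0 0 0 255;0 0 5 0 0 0 255;0 0 5 0 0 0 255';python3 -c "
from h import *
wherecrank();cam('wrist');wherecrank()";python3 -m crank '0 0 1 0 0 0 255;0 0 2 0 0 0 255;0 0 2 0 0 0 255';python3 -c "
from h import *
wherecrank();cam('wrist');wherecrank()"
```

```text
time: 18.55
tool_pos: [0.647, -0.0904, 0.1801]
tcp_rot: [1.31, 2.254, 0.475]
wrist_force: [-0.4, 0.4, -4.5]
width: 0.32
mouth head [ 0.9  2.2 -0.1] dxy [-0.23  0.28] ang 114.44 tilt 0.22 F [-2.9  0.5 -3.5] T [ 0.    0.73 -0.01] q6 -1.17 t 18.55
mouth head [ 1.   2.2 -0.1] dxy [-0.17  0.28] ang 114.44 tilt 0.21 F [-3.8  0.7 -3.6] T [-0.02  0.77 -0.01] q6 -1.17 t 18.6
time: 18.98
tool_pos: [0.6471, -0.0904, 0.18]
tcp_rot: [1.309, 2.255, 0.475]
wrist_force: [-19.9, -1.9, 11.9]
width: 0.312
mouth head [ 1.   2.1 -0.3] dxy [-0.15  0.24] ang 114.5 tilt 0.24 F [-9.6 -0.1 21.2] T [ 0.05  1.99 -0.04] q6 -1.17 t 18.975
mouth head [ 1.   2.2 -0.3] dxy [-0.13  0.27] ang 114.51 tilt 0.24 F [-10.1  -0.2  20.5] T [ 0.03  1.97 -0.07] q6 -1.17 t 19.025
```

```bash
python3 -m crank '0 0 -1.5 0 0 0 255;0 0 -1.5 0 0 0 100;0 0 -1.5 0 0 0 60;0 0 -1.5 0 0 0 60;0 0 -1.5 0 0 0 60;0 0 -25 0 0 0 60;0 0 -55 0 0 0 60;0 0 -80 0 0 0 60;0 0 -80 0 0 0 60'; python3 - <<'E'
from h import *
cam('wrist');c=cam('wrist');cv2.imwrite('pics/j1.png',c['pixels'][:,:,::-1]);wherecrank()
s=cam('scene');crop(s,330,130,450,250,5,'pics/j2.png')
E
```

```text
time: 20.15
tool_pos: [0.6036, -0.0951, 0.2471]
tcp_rot: [1.307, 2.25, 0.476]
wrist_force: [1.1, -0.3, 0.2]
width: 0.767
mouth head [ 1.3  2.  77.8] dxy [0.11 0.07] ang 114.44 tilt 0.19 F [-0.1  0.1 -1.3] T [ 0.03  0.21 -0.02] q6 -1.11 t 20.25
```

View pics/j1.png

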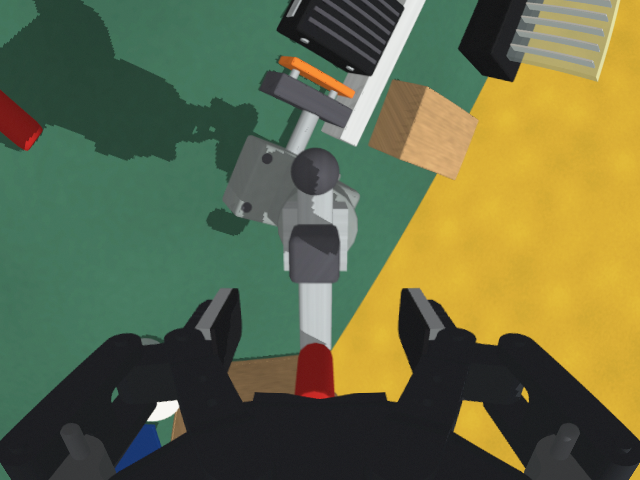

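View pics/j2.png

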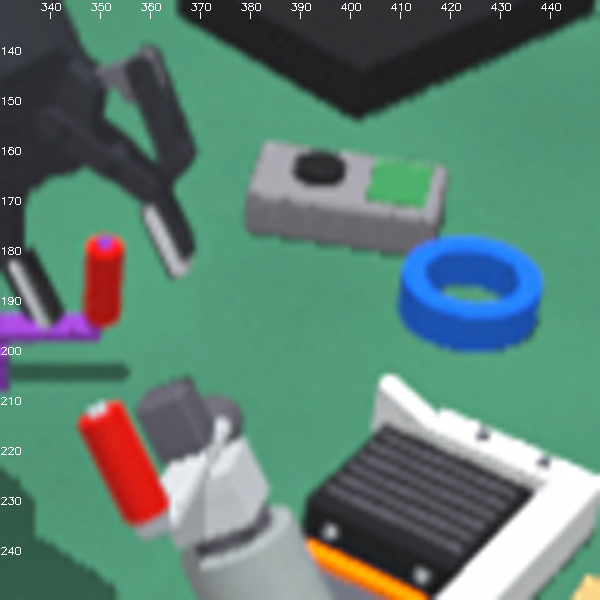

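```bash
python3 -m crank '-40 -0.5 0 0 0 0 110;-79 -0.5 0 0 0 0 110;-79 -0.5 0 0 0 0 110;-79 -0.5 25 0 0 0 110;-79 -0.5 50 0 0 0 110;-79 -0.5 66 0 0 0 110;-79 -0.5 66 0 0 0 110'; python3 - <<'E'
from h import *
cam('wrist');c=cam('wrist');cv2.imwrite('pics/k1.png',c['pixels'][:,:,::-1]);wherecrank((0,0,18.7))
E
```

```text
time: 21.18
tool_pos: [0.6722, -0.1591, 0.2055]
tcp_rot: [1.312, 2.258, 0.476]
wrist_force: [0.2, -0.8, -0.4]
width: 0.567
mouth head [ 33.5 -70.3  34.9] dxy [ 32.4  -72.21] ang 114.46 tilt 0.24 F [0.4 0.8 1. ] T [ 0.    0.24 -0.02] q6 -1.29 t 21.275
```

View pics/k1.png

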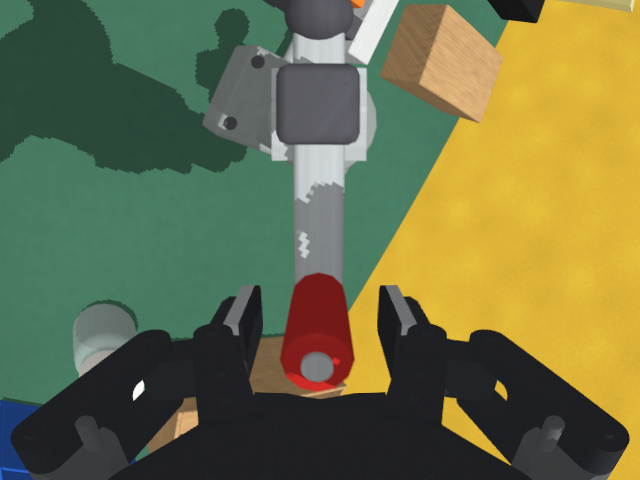

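```bash
python3 -m crank '0 0 0 0 0 0 255;0 0 0 0 0 0 255;0 0 0 0 0 0 255;0 0 0 0 0 0 255;1.2 -13.9 0 0 0 0 255;4.8 -27.4 0 0 0 0 255;10.7 -40 0 0 0 0 255;18.7 -51.4 0 0 0 0 255;28.6 -61.3 0 0 0 0 255;40 -69.3 0 0 0 0 255;52.6 -75.2 0 0 0 0 255;66.1 -78.8 0 0 0 0 255;80 -80 0 0 0 0 255;80 -80 0 0 0 0 255' 40;python3 - <<'E'
from h import *
cam('wrist');c=cam('wrist');cv2.imwrite('pics/k2.png',c['pixels'][:,:,::-1]);wherecrank((0,0,0))
E
```

```text
time: 23.02
tool_pos: [0.5819, -0.1278, 0.1474]
tcp_rot: [1.309, 2.255, 0.475]
wrist_force: [-2.3, -2.1, 5.0]
width: 0.271
mouth head [-73.3 -30.   54.1] dxy [-74.42 -31.94] ang 114.47 tilt 0.3 F [ 0.6 -0.8  7.8] T [-0.07 -0.13  0.02] q6 -1.44 t 23.125
```

View pics/k2.png

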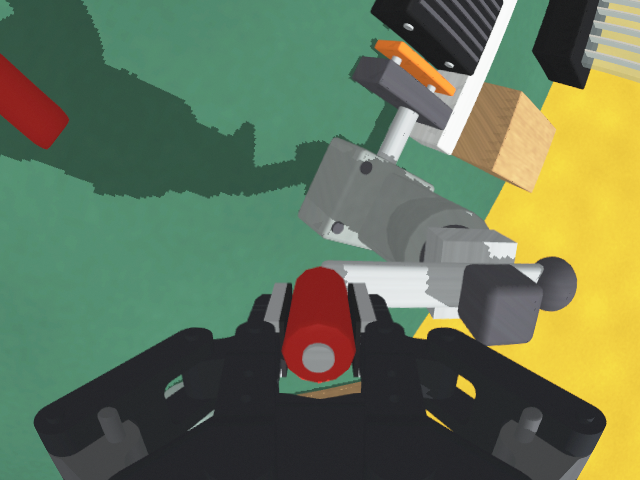

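```bash
python3 -m crank '13.9 1.2 0 0 0 0 255;27.4 4.8 0 0 0 0 255;40 10.7 0 0 0 0 255;51.4 18.7 0 0 0 0 255;61.3 28.6 0 0 0 0 255;69.3 40 0 0 0 0 255;75.2 52.6 0 0 0 0 255;78.8 66.1 0 0 0 0 255;80 80 0 0 0 0 255;78.8 93.9 0 0 0 0 255;75.2 107.4 0 0 0 0 255;69.3 120 0 0 0 0 255;61.3 131.4 0 0 0 0 255;51.4 141.3 0 0 0 0 255;40 149.3 0 0 0 0 255;27.4 155.2 0 0 0 0 255;13.9 158.8 0 0 0 0 255;0 160 0 0 0 0 255';python3 - <<'E'
from h import *
cam('wrist');wherecrank((0,0,0))
E
```

```text
time: 25.38
tool_pos: [0.6949, -0.0498, 0.2309]
tcp_rot: [1.309, 2.258, 0.478]
wrist_force: [-4.2, 4.8, 8.0]
width: 0.271
mouth head [73.4 35.8 54.1] dxy [72.27 33.91] ang 114.5 tilt 0.35 F [2.8 4.1 7.5] T [ 0.94 -0.01 -0.09] q6 -0.93 t 25.425
```

```bash
python3 -m crank '-13.9 -1.2 0 0 0 0 255;-27.4 -4.8 0 0 0 0 255;-40 -10.7 0 0 0 0 255;-51.4 -18.7 0 0 0 0 255;-61.3 -28.6 0 0 0 0 255;-69.3 -40 0 0 0 0 255;-75.2 -52.6 0 0 0 0 255;-78.8 -66.1 0 0 0 0 255;-80 -80 0 0 0 0 255;-78.8 -93.9 0 0 0 0 255;-75.2 -107.4 0 0 0 0 255;-69.3 -120 0 0 0 0 255;-61.3 -131.4 0 0 0 0 255;-51.4 -141.3 0 0 0 0 255;-40 -149.3 0 0 0 0 255;-27.4 -155.2 0 0 0 0 255;-13.9 -158.8 0 0 0 0 255;0 -160 0 0 0 0 255';python3 - <<'E'
from h import *
c=cam('wrist');wherecrank((0,0,0));cv2.imwrite('pics/k3.png',c['pixels'][:,:,::-1])
E
```

```text
time: 27.68
tool_pos: [0.5823, -0.1289, 0.1477]
tcp_rot: [1.31, 2.253, 0.474]
wrist_force: [0.7, -2.4, 5.2]
width: 0.273
mouth head [-73.7 -29.4  54.1] dxy [-74.83 -31.26] ang 114.41 tilt 0.27 F [ 2.2 -1.9  5.5] T [-0.26 -0.6   0.02] q6 -1.44 t 27.725
```

View pics/k3.png

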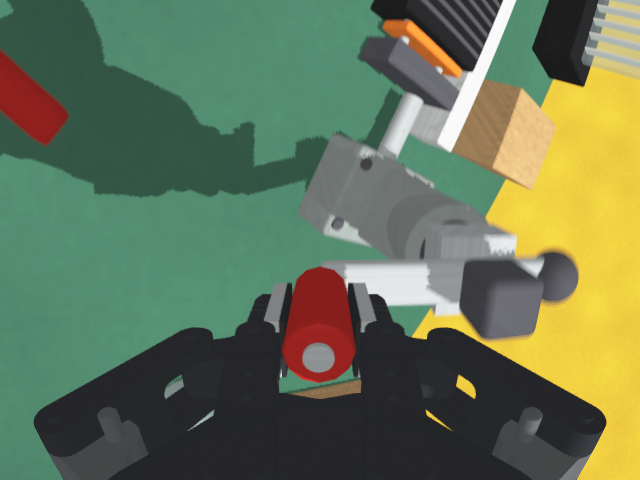

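```bash
python3 -m crank '13.9 1.2 0 0 0 0 255;27.4 4.8 0 0 0 0 255;40 10.7 0 0 0 0 255;51.4 18.7 0 0 0 0 255;61.3 28.6 0 0 0 0 255;69.3 40 0 0 0 0 255;75.2 52.6 0 0 0 0 255;78.8 66.1 0 0 0 0 255;80 80 0 0 0 0 255;78.8 93.9 0 0 0 0 255;75.2 107.4 0 0 0 0 255;69.3 120 0 0 0 0 255;61.3 131.4 0 0 0 0 255;51.4 141.3 0 0 0 0 255;40 149.3 0 0 0 0 255;27.4 155.2 0 0 0 0 255;13.9 158.8 0 0 0 0 255;0 160 0 0 0 0 255';python3 - <<'E'
from h import *
c=cam('wrist');wherecrank((0,0,0));cv2.imwrite('pics/k4.png',c['pixels'][:,:,::-1])
t=cam('top');crop(t,165,150,305,260,5,"pics/k5.png")
E
```

```text
time: 29.98
tool_pos: [0.6949, -0.0496, 0.2309]
tcp_rot: [1.309, 2.259, 0.478]
wrist_force: [-5.9, 4.6, 7.9]
width: 0.269
mouth head [73.4 36.  54. ] dxy [72.25 34.07] ang 114.5 tilt 0.37 F [2.4 4.9 8.7] T [ 0.88  0.07 -0.  ] q6 -0.93 t 30.025
```

View pics/k5.png

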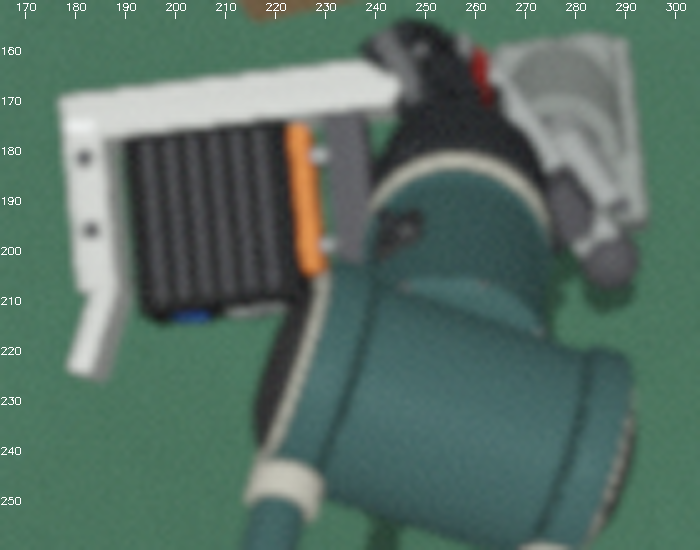

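View pics/k4.png

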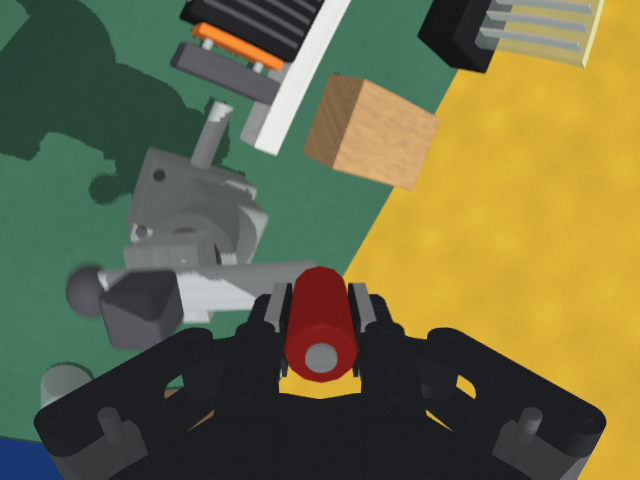

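```bash
python3 -m crank '-13.9 -1.2 0 0 0 0 255;-27.4 -4.8 0 0 0 0 255;-40 -10.7 0 0 0 0 255;-51.4 -18.7 0 0 0 0 255;-61.3 -28.6 0 0 0 0 255;-69.3 -40 0 0 0 0 255;-75.2 -52.6 0 0 0 0 255;-78.8 -66.1 0 0 0 0 255;-80 -80 0 0 0 0 255;-80 -80 0 0 0 0 255';python3 - <<'E'
from h import *
c=cam('wrist');wherecrank((0,0,0))
t=cam('top');crop(t,165,150,305,260,5,"pics/k6.png")
E
```

```text
time: 31.32
tool_pos: [0.6732, -0.1613, 0.2091]
tcp_rot: [1.31, 2.252, 0.474]
wrist_force: [-0.9, -3.6, 6.1]
width: 0.271
mouth head [ 34.3 -71.5  54.3] dxy [ 33.12 -73.44] ang 114.45 tilt 0.11 F [ 2.6 -3.8  5.8] T [-0.46 -0.02 -0.02] q6 -1.29 t 31.375
```

View pics/k6.png

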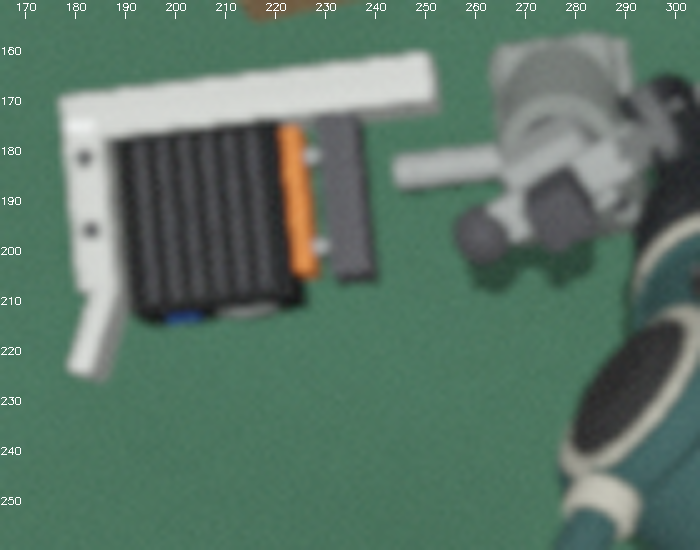

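```bash
python3 -m crank '1.2 -13.9 0 0 0 0 255;4.8 -27.4 0 0 0 0 255;10.7 -40 0 0 0 0 255;18.7 -51.4 0 0 0 0 255;28.6 -61.3 0 0 0 0 255;40 -69.3 0 0 0 0 255;52.6 -75.2 0 0 0 0 255;66.1 -78.8 0 0 0 0 255;80 -80 0 0 0 0 255';python3 - <<'E'
from h import *
c=cam('wrist');wherecrank((0,0,0))
E
python3 -m crank '13.9 1.2 0 0 0 0 255;27.4 4.8 0 0 0 0 255;40 10.7 0 0 0 0 255;51.4 18.7 0 0 0 0 255;61.3 28.6 0 0 0 0 255;69.3 40 0 0 0 0 255;75.2 52.6 0 0 0 0 255;78.8 66.1 0 0 0 0 255;80 80 0 0 0 0 255';python3 - <<'E'
from h import *
c=cam('wrist');wherecrank((0,0,0))
E
```

```text
time: 32.55
tool_pos: [0.5825, -0.1291, 0.1478]
tcp_rot: [1.31, 2.253, 0.474]
wrist_force: [0.0, -3.3, 5.5]
width: 0.273
mouth head [-73.6 -29.5  54.1] dxy [-74.74 -31.42] ang 114.42 tilt 0.27 F [ 2.2 -1.4  6.1] T [-0.45 -0.43 -0.01] q6 -1.44 t 32.6
time: 33.72
tool_pos: [0.6046, -0.0207, 0.1695]
tcp_rot: [1.309, 2.256, 0.472]
wrist_force: [-3.0, -9.6, 2.2]
width: 0.275
mouth head [-32.1  75.   54.1] dxy [-33.28  73.14] ang 114.53 tilt 0.23 F [ 0.6 -4.2  1.7] T [-1.02  0.54  0.07] q6 -0.94 t 33.775
```

```bash
python3 -m crank '-0.3 7 0 0 0 0 255;-1.2 13.9 0 0 0 0 255;-2.7 20.7 0 0 0 0 255;-4.8 27.4 0 0 0 0 255;-7.5 33.8 0 0 0 0 255;-10.7 40 0 0 0 0 255';python3 - <<'E'
from h import *
wherecrank((0,0,0))
E
python3 -m crank '-3.8 5.9 0 0 0 0 255;-8 11.4 0 0 0 0 255;-12.7 16.6 0 0 0 0 255;-17.9 21.3 0 0 0 0 255;-23.4 25.5 0 0 0 0 255;-29.3 29.3 0 0 0 0 255';python3 - <<'E'
from h import *
wherecrank((0,0,0))
E
```

```text
time: 34.52
tool_pos: [0.6347, -0.01, 0.1906]
tcp_rot: [1.312, 2.263, 0.471]
wrist_force: [-12.1, -2.8, 7.9]
width: 0.265
mouth head [ 3.3 82.5 53.3] dxy [ 2.17 80.6 ] ang 114.52 tilt 0.72 F [-5.6 -1.6 13.5] T [-0.84  1.43  0.02] q6 -0.85 t 34.525
time: 35.28
tool_pos: [0.6684, -0.0198, 0.2139]
tcp_rot: [1.312, 2.262, 0.475]
wrist_force: [-11.0, 4.9, 8.8]
width: 0.268
mouth head [43.5 69.7 53.7] dxy [42.35 67.84] ang 114.49 tilt 0.69 F [-3.5  5.8 13.2] T [ 0.66  1.02 -0.  ] q6 -0.85 t 35.275
```

```bash
python3 -m crank '-6.2 3.2 0 0 0 0 255;-12.6 5.9 0 0 0 0 255;-19.3 8 0 0 0 0 255';python3 - <<'E'
from h import *
wherecrank((0,0,0))
E
python3 -m crank '-6.8 1.5 0 0 0 0 255;-13.7 2.4 0 0 0 0 255;-20.7 2.7 0 0 0 0 255';python3 - <<'E'
from h import *
wherecrank((0,0,0))
t=cam('top');crop(t,165,150,305,260,5,"pics/k7.png")
E
```

```text
time: 35.65
tool_pos: [0.6832, -0.0326, 0.2237]
tcp_rot: [1.311, 2.26, 0.477]
wrist_force: [-8.0, 6.7, 9.3]
width: 0.27
mouth head [60.2 55.7 53.9] dxy [59.07 53.76] ang 114.48 tilt 0.58 F [-0.7  7.4 11.8] T [0.9  0.69 0.02] q6 -0.88 t 35.65
time: 36.02
tool_pos: [0.6947, -0.0494, 0.2309]
tcp_rot: [1.31, 2.258, 0.478]
wrist_force: [-4.3, 6.4, 8.9]
width: 0.273
mouth head [72.5 37.8 54.1] dxy [71.32 35.9 ] ang 114.47 tilt 0.48 F [2.1 6.8 9.4] T [ 1.02  0.31 -0.05] q6 -0.93 t 36.025
```

View pics/k7.png

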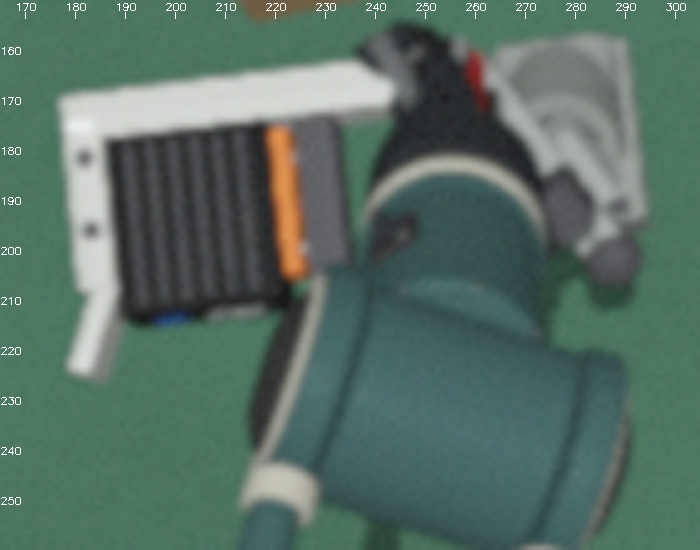

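```bash
python3 -m crank '-7 -0.3 0 0 0 0 255;-13.9 -1.2 0 0 0 0 255;-20.7 -2.7 0 0 0 0 255';python3 - <<'E'
from h import *
wherecrank((0,0,0))
E
python3 -m crank '-6.7 -2.1 0 0 0 0 255;-13.1 -4.8 0 0 0 0 255;-19.3 -8 0 0 0 0 255';python3 - <<'E'
from h import *
wherecrank((0,0,0))
E
```

```text
time: 36.45
tool_pos: [0.7012, -0.0656, 0.2346]
tcp_rot: [1.311, 2.261, 0.484]
wrist_force: [-5.7, 22.5, 11.3]
width: 0.271
mouth head [78.7 21.1 54.2] dxy [77.58 19.17] ang 114.37 tilt 0.76 F [ 3.5 22.9 11.3] T [ 3.9  -0.25 -0.04] q6 -0.98 t 36.45
time: 36.83
tool_pos: [0.7049, -0.0819, 0.2366]
tcp_rot: [1.31, 2.261, 0.494]
wrist_force: [-0.3, 36.1, 14.2]
width: 0.269
mouth head [81.7  4.5 54.6] dxy [80.58  2.62] ang 114.3 tilt 1.04 F [10.6 36.   9.9] T [ 6.07 -1.7  -0.18] q6 -1.03 t 36.825
```

```bash
python3 - <<'E'
from h import *
wherecrank((0,0,0))
c=cam('wrist');wherecrank((0,0,0));cv2.imwrite('pics/l1.png',c['pixels'][:,:,::-1])
t=cam('top');crop(t,165,150,305,260,5,"pics/l2.png")
E
```

```text
mouth head [81.7  4.5 54.6] dxy [80.58  2.62] ang 114.3 tilt 1.04 F [10.6 36.   9.9] T [ 6.07 -1.7  -0.18] q6 -1.03 t 36.825
mouth head [81.8  4.  54.6] dxy [80.66  2.1 ] ang 114.31 tilt 1.01 F [ 8.9 29.4  9.6] T [ 5.03 -1.55 -0.19] q6 -1.04 t 36.875
```

View pics/l1.png

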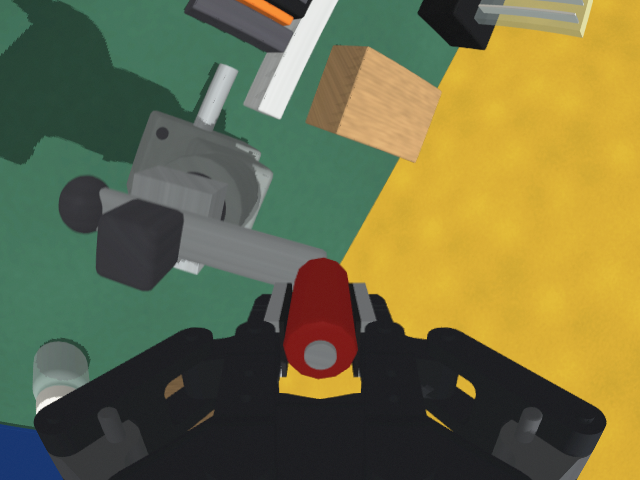

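View pics/l2.png

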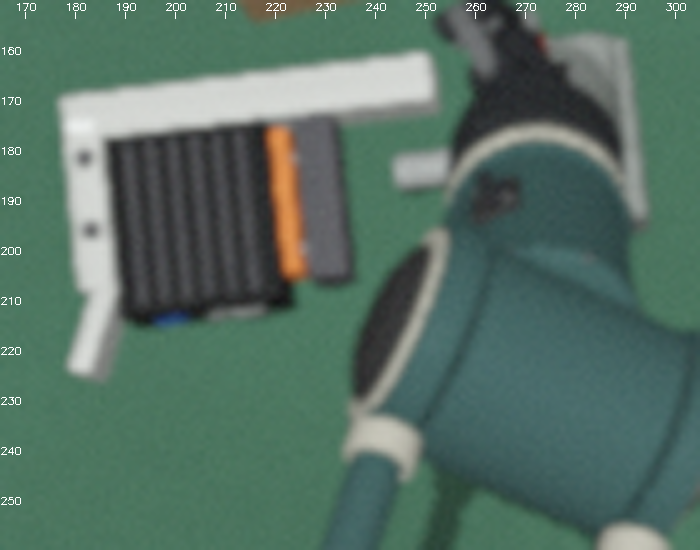

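```bash
python3 -m crank '-2.3 -1 0 0 0 0 255;-4.6 -2 0 0 0 0 255;-4.6 -2 0 0 0 0 255';python3 - <<'E'
from h import *
wherecrank((0,0,0))
E
```

```text
time: 37.3
tool_pos: [0.7056, -0.0854, 0.2369]
tcp_rot: [1.31, 2.262, 0.496]
wrist_force: [-0.8, 35.7, 13.9]
width: 0.269
mouth head [82.2  1.  54.6] dxy [81.   -0.89] ang 114.3 tilt 1.15 F [ 9.9 35.6 10. ] T [ 5.99 -1.72 -0.26] q6 -1.05 t 37.3
```

```bash
python3 - <<'E'
from h import *
c=cam('wrist');cv2.imwrite('pics/l3.png',c['pixels'][:,:,::-1])
g=c['pixels']
for n,p in (('ball now',None),):
    pass
s=cam('scene');crop(s,320,130,440,250,5,'pics/l4.png')
E
```

```text
(no output)
```

View pics/l3.png

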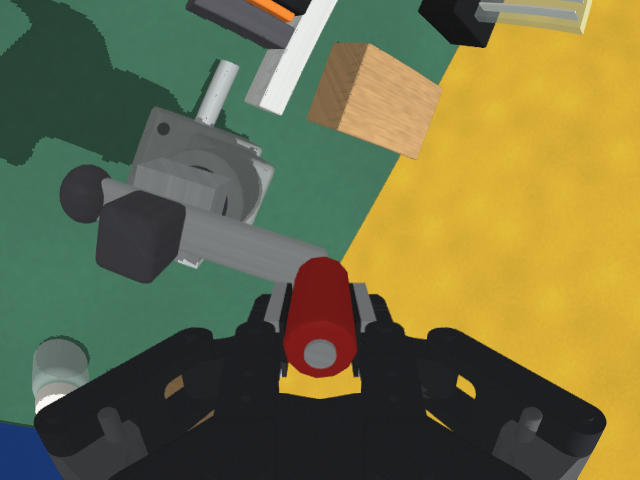

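View pics/l4.png

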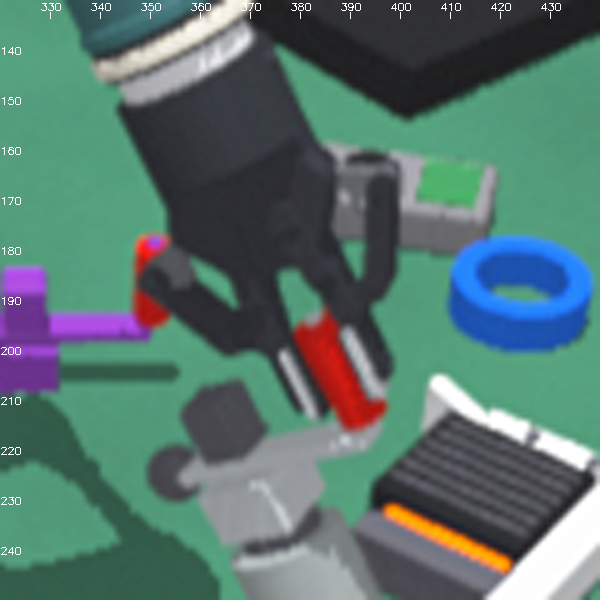

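```bash
python3 - <<'E'
from h import *
wherecrank((0,0,0))
c=cam('wrist')
b=onhead(c,86,193,35);bo=onhead(c,140,237,74);h=onhead(c,320,354,98)
print(b,bo,h,[np.degrees(np.arctan2(*(h-b)[[1,0]])),np.degrees(np.arctan2(*(h-bo)[[1,0]]))],np.linalg.norm((h-b)[:2]))
E
```

```text
mouth head [82.1  1.  54.6] dxy [80.99 -0.88] ang 114.31 tilt 1.14 F [ 9.7 35.9 10.7] T [ 5.93 -1.79 -0.17] q6 -1.05 t 37.4
[-44.75475398  -5.52688386  35.        ] [ 7.75883974  3.24255189 74.        ] [82.14474148  1.86609983 98.        ] [np.float64(3.3342016773663388), np.float64(-1.060091932360474)] 127.11466538133222
```

```bash
python3 - <<'E'
from h import *
t=cam('top'); now=t['pixels'].astype(float); ini=cv2.imread('pics/a_top.png')[:,:,::-1].astype(float)
cv2.imwrite('pics/m_top.png',t['pixels'][:,:,::-1])
# profile along station y through station x ~0 at height z
def prof(im,x,z,ch):
    ys=np.arange(-110,75,.5);P=np.array([proj(t,st([x,y,0])+[0,0,z]) for y in ys]).astype(np.float32)
    return ys,cv2.remap(im.astype(np.float32),P[:,0].reshape(1,-1),P[:,1].reshape(1,-1),cv2.INTER_LINEAR)[0]
for nm,im in (('ini',ini),('now',now)):
  for x in (20,30,40):
    ys,p=prof(im,x,.037,0)
    org=p[:,0]-p[:,2]          # orange measure
    i=np.where(org>70)[0]
    gr=p[:,1]-p[:,0]          # green bench vs grey
    j=[k for k in range(len(ys)) if ys[k]<ys[i[0]]-8 and gr[k]>20]
    print(nm,x,'orange',ys[i[0]],ys[i[-1]],'jaw -y edge',ys[j[-1]] if j else None)
  ys,p=prof(im,20,.04,0);b=p.mean(1);print('fence',[y for y,a,c in zip(ys,b,b[1:]) if a<130<=c])
E
```

```text
ini 20 orange -77.5 -65.5 jaw -y edge None
ini 30 orange -75.0 -65.5 jaw -y edge -109.0
ini 40 orange -77.0 -65.5 jaw -y edge -109.5
fence [np.float64(-74.5), np.float64(58.0)]
now 20 orange -40.5 -27.0 jaw -y edge -66.5
now 30 orange -38.5 -27.0 jaw -y edge -66.5
now 40 orange -39.5 -26.5 jaw -y edge -66.5
fence [np.float64(-38.0), np.float64(60.0)]
```

```bash
python3 - <<'E'
from h import *
t=cam('top'); now=t['pixels'].astype(float); ini=cv2.imread('pics/a_top.png')[:,:,::-1].astype(float)
def prof(im,x,z):
    ys=np.arange(-125,75,.25);P=np.array([proj(t,st([x,y,0])+[0,0,z]) for y in ys]).astype(np.float32)
    return ys,cv2.remap(im.astype(np.float32),P[:,0].reshape(1,-1),P[:,1].reshape(1,-1),cv2.INTER_CUBIC)[0]
def cross(ys,s,lo,hi):
    k=(ys>lo)&(ys<hi);y=ys[k];v=s[k];h=(np.percentile(v,3)+np.percentile(v,97))/2
    i=np.where((v[:-1]-h)*(v[1:]-h)<=0)[0];return [round(float(y[a]),2) for a in i]
for nm,im,w in (('ini',ini,0),('now',now,41)):
  for x in (12,18,24,30,36,42):
    ys,p=prof(im,x,.037)
    print(nm,x,'jaw back(green-red)',cross(ys,p[:,1]-p[:,0],-120+w,-97+w),'pad face(red-blue)',cross(ys,p[:,0]-p[:,2],-72+w,-58+w),'pad back',cross(ys,p[:,0]-p[:,2],-84+w,-72+w))
E
```

```text
ini 12 jaw back(green-red) [-104.75] pad face(red-blue) [-64.75] pad back [-78.25]
ini 18 jaw back(green-red) [-106.5] pad face(red-blue) [-65.0] pad back [-78.25]
ini 24 jaw back(green-red) [-109.25] pad face(red-blue) [-64.75] pad back [-77.0]
ini 30 jaw back(green-red) [-109.0] pad face(red-blue) [-64.5] pad back [-75.75]
ini 36 jaw back(green-red) [-109.5] pad face(red-blue) [-64.5] pad back [-77.75]
ini 42 jaw back(green-red) [-109.0] pad face(red-blue) [-65.0] pad back [-77.0]
now 12 jaw back(green-red) [-66.75] pad face(red-blue) [-26.0] pad back [-40.0]
now 18 jaw back(green-red) [-66.0] pad face(red-blue) [-26.25] pad back [-40.0]
now 24 jaw back(green-red) [-66.5] pad face(red-blue) [-26.5] pad back [-39.5]
now 30 jaw back(green-red) [-66.5] pad face(red-blue) [-26.5] pad back [-38.75]
now 36 jaw back(green-red) [-66.75] pad face(red-blue) [-26.25] pad back [-39.75]
now 42 jaw back(green-red) [-66.0] pad face(red-blue) [-26.0] pad back [-39.25]
```

```bash
python3 -m crank '4 1.8 0 0 0 0 255;8 3.5 0 0 0 0 255;8 3.5 0 0 0 0 255';python3 -c "
from h import *
wherecrank((0,0,0))"; python3 -m crank '0 0 0 0 0 0 110;0 0 0 0 0 0 110;0 0 0 0 0 0 110;0 0 -30 0 0 0 110;0 0 -65 0 0 0 110;0 0 -70 0 0 0 60;0 0 -70 0 0 0 60'; python3 - <<'E'
from h import *
cam('wrist');c=cam('wrist');cv2.imwrite('pics/n1.png',c['pixels'][:,:,::-1]);wherecrank((0,0,0))
s=cam('scene');crop(s,320,130,440,250,5,'pics/n2.png')
E
```

```text
time: 37.92
tool_pos: [0.705, -0.0815, 0.2365]
tcp_rot: [1.308, 2.258, 0.486]
wrist_force: [-0.2, 19.3, 10.0]
width: 0.271
mouth head [81.8  4.9 54.4] dxy [80.62  2.99] ang 114.43 tilt 0.66 F [ 7.  19.2  7.4] T [ 3.18 -1.16 -0.1 ] q6 -1.02 t 37.925
time: 38.8
tool_pos: [0.6648, -0.0926, 0.2919]
tcp_rot: [1.311, 2.254, 0.475]
wrist_force: [0.0, -1.1, -0.2]
width: 0.759
mouth head [ 78.9  -2.1 122.3] dxy [77.72 -3.97] ang 114.4 tilt 0.36 F [-1.  -0.3 -0. ] T [0.01 0.32 0.01] q6 -1.0 t 38.9
```

View pics/n1.png

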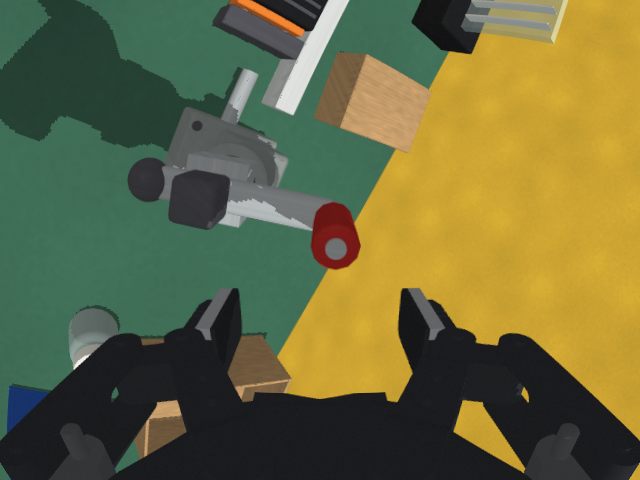

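View pics/n2.png

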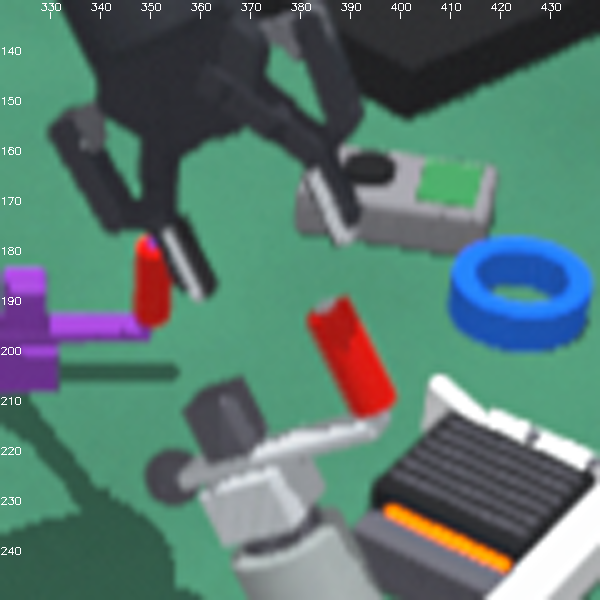

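```bash
python3 - <<'E'
from h import *
c=cam('wrist');s=cam('scene')
h=onhead(c,336,249,98);b=onhead(c,146,180,35)
print(h,b,np.degrees(np.arctan2(h[1]-HC[1],h[0]-HC[0])),np.degrees(np.arctan2(*(h-b)[[1,0]])))
P,e=two(c,(336,249),s,(385.5,191));print('two-view handle top head',HR.T@(P-HO)*1000,e)
P,e=two(c,(146,180),s,(354.8,225.3));print('ball',HR.T@(P-HO)*1000,e)
crop(c,120,130,370,280,3,'pics/n3.png')
E
```

```text
[79.44486781 15.8566541  98.        ] [-45.59321295  -9.31826014  35.        ] 10.107244512144312 11.383625432467412
two-view handle top head [80.76072066 16.31247771 96.04786747] 0.0027560073880586295
ball [-43.76331871  -7.78693302  33.36726431] 0.005737921116708389
```

View pics/n3.png

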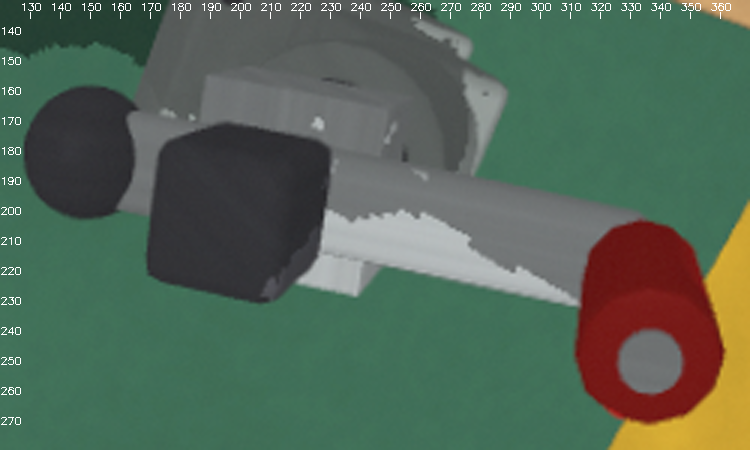

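```bash
python3 -m crank '0 0 -40 0 0 0 60;-40 30 -90 0 0 0 60;-60 60 -110 0 0 0 60;-60 60 -110 0 0 0 60;-60 60 -110 0 0 0 60'; python3 - <<'E'
from h import *
c=cam('wrist');cv2.imwrite('pics/p0.png',c['pixels'][:,:,::-1])
t=cam('top');crop(t,165,150,305,260,5,"pics/p1.png");cv2.imwrite('pics/p3.png',t['pixels'][:,:,::-1])
s=cam('scene');crop(s,340,180,470,300,5,'pics/p2.png');print(read_state()['wrist_force'])
E
```

```text
time: 39.67
tool_pos: [0.67, -0.1216, 0.4265]
tcp_rot: [1.311, 2.256, 0.475]
wrist_force: [0.0, -0.4, -0.4]
width: 0.766
[ 0.67999914  0.16657514 -0.44393346]
```

View pics/p1.png

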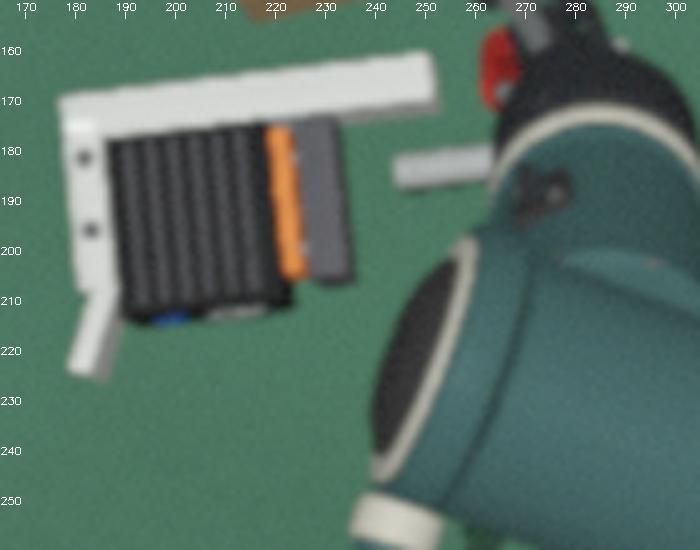

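View pics/p2.png

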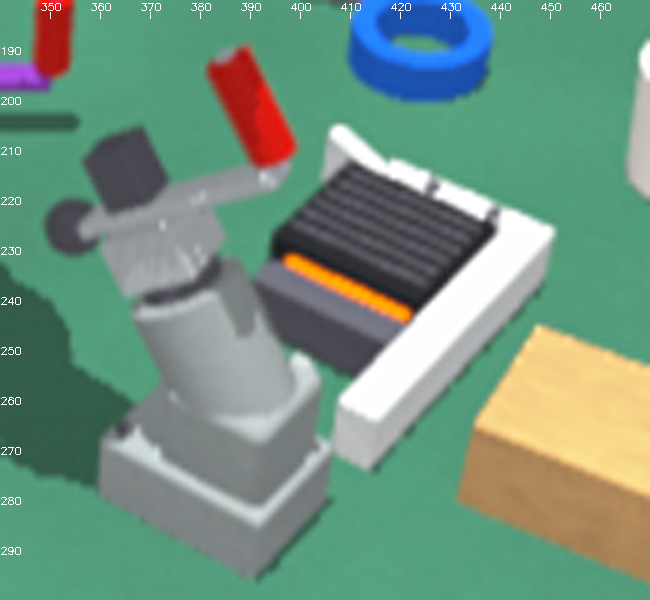

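View pics/p3.png

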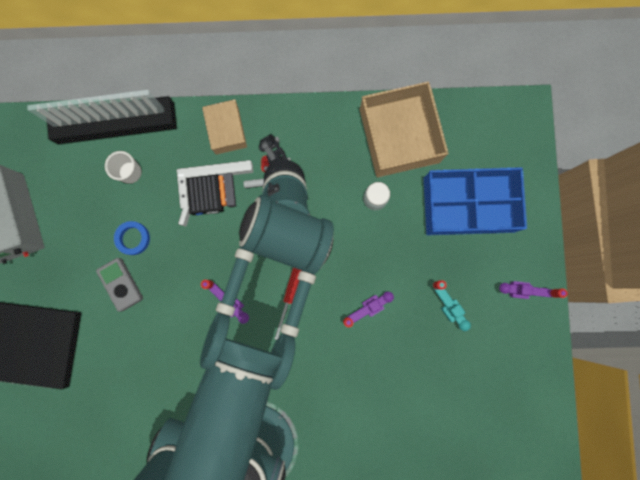

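```bash
python3 -c "
from workcell import job
print(job.finish_job())"
```

```text
the job is handed in; nothing more can be done
None
```

The housing is in the station, clamped, and the job was handed in at about 39.7 s of the 72 s allowed.

**What I did:** I pushed the housing in with two fingertips until the pushing force rose to about 18 N against the back stop. I then picked up the steel crank by its boss and lined it up with the square as seen in the wrist camera. It went on with no force until it met the collar at about 25 N. Finally I wound it clockwise by the handle, about 1,010° at most, until it came to a stop, then let go and moved clear.

**What the last checks showed:**
- **Housing:** the final pictures show it flush with the back stop and against the fence, with the orange pad pressed back.
- **Crank:** it is on the shaft, with heights within about 2 mm of the fully home values.
- **Bystanders and look-alikes:** I saw none displaced, though the arm hid part of the driver and one purple crank in the final overhead view.
- **Robot:** the wrist force was about zero at the end.

**What disagreed or stayed uncertain:**
- **Jaw travel:** the overhead picture put the jaw at about 46–47 mm instead of 48, and the pad pushed back about 4–5 mm instead of 6. That is within the roughly 1–2 mm I could measure at that resolution.
- **Screw stop:** it felt springy. The handle force rose to about 36 N over the last 10–25°, and the crank sprang back about 10° when released. I took that force as proof of the stop, since free turning takes only about 3 N, and did not make a second torque check.

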